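# Fetch the film loupe from the crowded desk tray

## Task

The film loupe is boxed in by the bottle, the canister and the spatula pot in the grey desk tray. First stand all three on the green pad, then set the loupe upright in the middle of the white ring on the film, and only then put the bottle, the canister and the pot back upright, each in the place where it stood at the start. Do not tip or drop any of the four, and leave the pill bottle, the stamp and the brass weight where they are.

Things in the scene. Friction and masses are not known exactly. Their poses are not given: they have to be found in the camera images.
- bottle_c (a point): white plastic bottle, round body 50 mm across and straight from its foot up to 82 mm, then a shoulder and a grey cap 30 mm across; 110 mm tall in all, about 160 g. The point is on its axis half-way up, 55 mm above its underside; z is up along its axis. Loose, stands in the tray.
- canister_c (a point): round stainless steel canister, body 52 mm across up to 84 mm, lid 54 mm across from 84 to 96 mm, small black ball knob on top; 110 mm tall in all, about 200 g. The point is on its axis half-way up, 55 mm above its underside; z is up along its axis. Loose, stands in the tray.
- pot_c (a point): square white plastic pot, 46 x 46 mm and 88 mm tall, full of wooden spatulas (fixed in it) that rise to 106 mm, about 150 g. The point is on its axis half-way up, 53 mm above its underside; z is up, x and y are square to its side faces. Loose, stands in the tray turned less than 0.1 rad from the tray's axes.
- loupe_c (a point): film loupe: squat round magnifier 44 mm tall, clear foot 42 mm across (0 to 18 mm), black waist 36 mm across at 26 mm, black eyepiece 40 mm across (34 to 44 mm), about 90 g. The point is on its axis half-way up, 22 mm above its underside; z is up along its axis. Loose, stands in the tray boxed in by the three tall things.
- caddy: grey desk tray, fixed, 190 (its x) x 240 mm (y), floor 6 mm thick, 5 mm walls 14 mm high, 30 mm on the +x side. Origin at the centre of its underside, x to the higher wall (within 0.25 rad of world x), z up. Inside, within 3 mm: loupe at x 20, y 0 mm; the tall three, which one where differs, at (20, 64), (20, -64), (-47, 0); pill bottle and stamp in corners (-62, 94), (-62, -94), either way
- pad: green desk pad, fixed, 150 mm (its x) by 240 mm (its y), 4 mm thick, empty: the side area. Origin at the centre of its underside, z up.
- mark: white ring drawn on the dark film, which lies on a fixed flat light box whose top is 18 to 20 mm above the desk; the ring is 59 mm across inside, 65 mm outside. Origin at its centre, on the film's surface (the loupe's foot comes to rest within 2 mm below it); z up.
- pillbox: small amber pill bottle with white cap, 30 mm across, 41 mm tall, loose, in one low-side corner of the tray: to be left alone. Origin at the centre of its underside.
- stamp: small rubber stamp with a wooden knob, 30 x 24 mm, 40 mm tall, loose, in the other low-side corner of the tray: to be left alone. Origin at the centre of its underside.
- weight: brass paperweight disc, 28 mm across, 16 mm high, loose, on a corner of the light box, at least 70 mm from the ring's centre: to be left alone. Origin at the centre of its underside.
Things that resemble listed ones, but are neither listed nor needed, are in the scene too. What is shaped like the part that bears bottle_c but blue or pink is not meant. What is shaped like the part that bears canister_c but blue is not meant.

How it is judged:
By the outcome, as a careful person would: the job done as asked, in the order asked, and still so for the second after the job is handed in, with the robot touching nothing.
It also fails if it takes over 144 s, if anything falls off the work surface, if the arm or the gripper's body presses on something with over 40 N, if the wrist force passes 120 N, or if a joint passes its speed limit or range.

## Robot

A 6-joint arm with a two-finger parallel gripper is mounted at the origin on the work surface. World frame = base frame: x ahead of the robot, y to its left, z up, the work surface at z = 0. Lengths are in m, angles in degrees, forces in N, time in s.
With the tool pointing down it reaches from about 0.4 to 0.825 m from the base axis. Payload 7 kg.
Tool frame: the origin (TCP) lies at the very end of the fingers, on their centre line; the grasp point (between the pads) lies 19 mm behind it; x points along the fingers, y is the direction in which the jaws open and shut, and the axes are right-handed (so a half turn about x gives the same grasp; the last joint's range is limited). The gripper opens to 88 mm and grips with 3 to 60 N. Pads are 19 mm wide; open, the fingers measure 130 mm over their backs; the gripper's body (78 mm by 193 mm) begins 47 mm behind the grasp point.
Start: joints at [-54.654, 20.546, 0.682, 0, -70.136, -16.507], TCP at [0.218, -0.639, 0.227] pointing down, gripper open.
Joint ranges: [-176.03, 176.03], [-82.01, 121.73], [-58.28, 71.71], [-173.87, 95.51], [-174.79, -0.11], [-173.66, 173.66]. Speed limits (degrees/s): [136.94, 136.94, 172.46, 180, 180, 180].

## Interface

Orientations are given as [roll, pitch, yaw] about the fixed x, y, z axes, in that order (R = Rz(yaw) Ry(pitch) Rx(roll)).
In Python, from plant import monitor, eyes, ticket gives the robot as it stands. The module is installed in compiled form; this text tells all that it offers.
- The arm moves only by the shell command python3 -m crank 'ROWS'. ROWS is JSON, a list of rows, each an object with "linear": the shift along the world's x, y, z in units of 60 mm (1.0 is 60 mm), a list of three; "rot": the turn, a rotation vector about the world's x, y, z in units of 5 degrees (1.0 is 5 degrees), a list of three; "hand": the opening, from 0 (shut) to 1 (fully open). In form: [{"linear": [tx, ty, tz], "rot": [ax, ay, az], "hand": hand}, ...]. A call has 1 to 20 rows; each row shifts and turns the pose as measured when the row begins; what a row does not reach is not made up. A row lasts 1/8 s, in which the tool goes at most 62.5 mm and 10.7 degrees, less where a joint would pass 70% of its speed; a pose out of reach is approached as far as the arm can. A call is refused whole if a number of a shift passes 1 or a number of a turn 1, either way. A call with a gripper value outside its range is refused whole. The fingers move at their own pace and stop on an object; the grip force is fixed at half the most. Time passes only in rows, so rows that do not move let the fingers close. It gives the time, the measured TCP pose, the force and the opening at its end, in the units of the state.
- monitor.get_obs(): the state, without advancing time (a new reading comes with each control period).
- eyes.snapshot(name): name is "scene" or "top" or "wrist"; returns a dict with "image" (384x512x3 uint8, red, green, blue), "depth" (384x512 float32, m along the optical axis (not along the pixel's ray), 0 where there is no reading), "K" (3x3 intrinsics, pixels), "camera_from_world" (4x4, takes a point from world to camera coordinates); the wrist camera has in their place "hand_eye" (4x4, takes a point from camera to tool coordinates, whose origin is the TCP and whose axes are the tool frame's). Camera axes: x right, y up, looking along -z (the intrinsics and any distortion apply to the point x, -y, -z); pixel columns grow to the right and rows downward; lengths in m; the calibration is good to about 2 mm. A picture is of the moment at which its call begins: read the wrist's pose just before it.
- ticket.close_job(): hands the job in, once; it reports no verdict.
The state is a dict: "clock": time; "joint_pos": joint angles; "qvel": joint speeds; "tau": joint torques, N m; "tool_pos": TCP position; "orientation": TCP orientation; "force": force on the tool from outside, world axes, zero at the start; "moment": the same for the moment, N m; "opening": finger opening in m.
Only numpy, scipy, OpenCV 4.12 (cv2) and the standard library are available. Lean on these libraries where they do the work, as an engineer would, in place of code of your own. Each camera call takes 0.05 s, during which the arm holds its last target.

## Working session

There is one attempt and no reset: what is moved stays moved. The work goes in short steps, Python scripts to look and compute and a shell command to move; the robot and the scene stay as the last step left them, time stands still between calls to the robot, and variables do not carry over. Pictures are saved under pics/ and viewed, and the job is handed in when it is done.

```bash
mkdir -p pics; ls; cat > h.py <<'E'
import numpy as np, cv2
from plant import monitor, eyes, ticket
def snap(n,f=None):
    s=eyes.snapshot(n)
    if f: cv2.imwrite('pics/'+f,cv2.cvtColor(s['image'],cv2.COLOR_RGB2BGR))
    return s
def cloud(s,T=None):
    K=s['K'];d=s['depth'];h,w=d.shape
    u,v=np.meshgrid(np.arange(w),np.arange(h))
    x=(u-K[0,2])/K[0,0]*d;y=(v-K[1,2])/K[1,1]*d
    P=np.stack([x,-y,-d],-1)
    M=np.linalg.inv(s['camera_from_world']) if T is None else T
    return P@M[:3,:3].T+M[:3,3]
E
python3 - <<'E'
from h import *
o=monitor.get_obs();print(o)
for n in ['scene','top']:
    s=snap(n,n+'0.png');print(n,s['K'],s['camera_from_world'],[k for k in s])
    np.savez(n+'0.npz',**s)
s=snap('wrist','wrist0.png');print(s['K'],s['hand_eye'])
E
```

```text
pics
{'clock': 0.0, 'joint_pos': array([-5.46523825e+01,  2.05909211e+01,  6.33372755e-01, -2.21571163e-02,
       -7.01362637e+01, -1.65076407e+01]), 'qvel': array([-0.00149073,  0.10544255, -0.03295755, -0.02760758,  0.00784863,
        0.01913718]), 'tau': array([ 9.13797812e-04, -5.82720208e+01,  2.93062913e+01,  6.99699104e+00,
        6.91094989e-03, -1.58930366e-04]), 'tool_pos': array([ 0.21780429, -0.63836353,  0.22561904]), 'orientation': array([ 93.99101971,  89.90390261, 112.82345088]), 'force': array([-0.15791658, -0.25600121,  1.00398913]), 'moment': array([-0.07557286, -0.02519811,  0.0270144 ]), 'opening': 0.08764993290386534}
scene [[499.88765003   0.         257.6480367 ]
 [  0.         499.88765003 187.11861443]
 [  0.           0.           1.        ]] [[-6.26979418e-01  7.79034833e-01 -1.23993125e-03  2.94743430e-01]
 [-4.22269982e-01 -3.38511102e-01  8.40891370e-01  1.73613496e-01]
 [ 6.54663938e-01  5.27745168e-01  5.41202519e-01 -1.77217725e+00]
 [ 0.00000000e+00  0.00000000e+00  0.00000000e+00  1.00000000e+00]] ['image', 'depth', 'K', 'camera_from_world']
top [[352.76986829   0.         255.87887509]
 [  0.         352.76986829 191.64124632]
 [  0.           0.           1.        ]] [[ 0.02490087 -0.9993149   0.02738024  0.02262873]
 [ 0.98606451  0.02905882  0.16380587 -0.49362583]
 [-0.16448928  0.02291977  0.98611255 -1.0457767 ]
 [ 0.          0.          0.          1.        ]] ['image', 'depth', 'K', 'camera_from_world']
[[310.2241667    0.         254.76024726]
 [  0.         310.2241667  191.38891879]
 [  0.           0.           1.        ]] [[ 2.81337986e-04  2.46135101e-01 -9.69235489e-01 -1.57553734e-01]
 [ 9.99999854e-01 -5.17087334e-04  1.58954767e-04 -8.30902051e-04]
 [-4.62055047e-04 -9.69235392e-01 -2.46135211e-01 -6.56310242e-02]
 [ 0.00000000e+00  0.00000000e+00  0.00000000e+00  1.00000000e+00]]
```

View pics/top0.png

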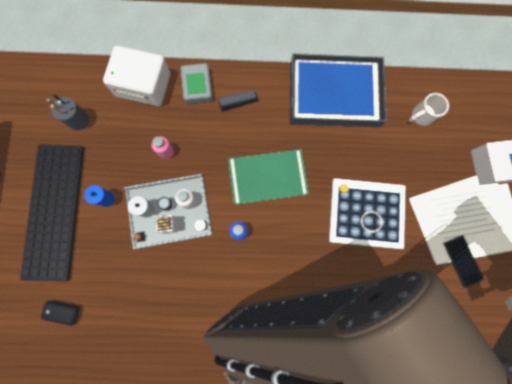

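View pics/scene0.png

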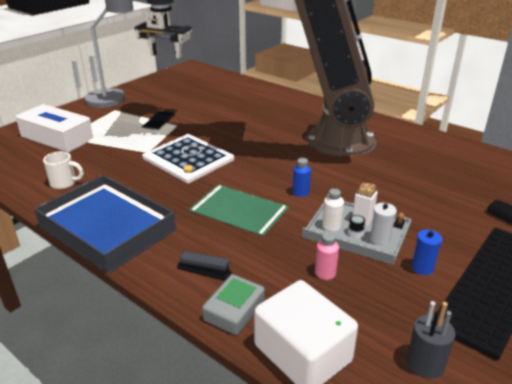

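View pics/wrist0.png

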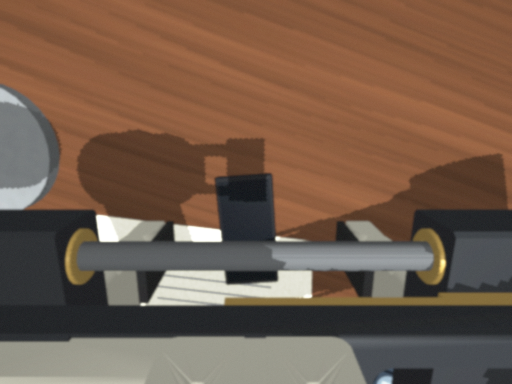

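The top view shows the tray at about (168,211). In it are the canister (138,205), bottle (184,198), loupe (165,203) and pot (165,223). The pad is at (268,176), the ring at (372,222) and the weight at (344,188). Next I'll measure positions.

```bash
python3 - <<'E'
from h import *
s=dict(np.load('top0.npz'));P=cloud(s);np.save('topP.npy',P)
im=s['image']
c=im[160:260,110:420]
cv2.imwrite('pics/topc.png',cv2.cvtColor(cv2.resize(im[165:255,115:225],None,fx=7,fy=6.5,interpolation=cv2.INTER_CUBIC),cv2.COLOR_RGB2BGR))
cv2.imwrite('pics/ringc.png',cv2.cvtColor(cv2.resize(im[170:255,320:415],None,fx=7,fy=7,interpolation=cv2.INTER_CUBIC),cv2.COLOR_RGB2BGR))
s2=dict(np.load('scene0.npz'));Q=cloud(s2)
cv2.imwrite('pics/scc.png',cv2.cvtColor(cv2.resize(s2['image'][170:270,290:420],None,fx=6,fy=6,interpolation=cv2.INTER_CUBIC),cv2.COLOR_RGB2BGR))
# top-down height map of fused clouds in tray region
for n,(u,v) in dict(can=(138,205),bot=(184,198),lou=(165,203),pot=(165,223),pad=(268,176),ring=(372,222),wt=(344,188),tray=(155,215)).items(): print(n,P[v,u].round(4))
E
```

```text
can [0.4326 0.3698 0.1132]
bot [0.456  0.2414 0.1152]
lou [0.4482 0.3088 0.052 ]
pot [0.3852 0.2948 0.0952]
pad [ 0.5508 -0.0024  0.0045]
ring [ 0.411  -0.3298  0.0185]
wt [ 0.5133 -0.2388  0.0353]
tray [0.4154 0.3479 0.0064]
```

View pics/topc.png

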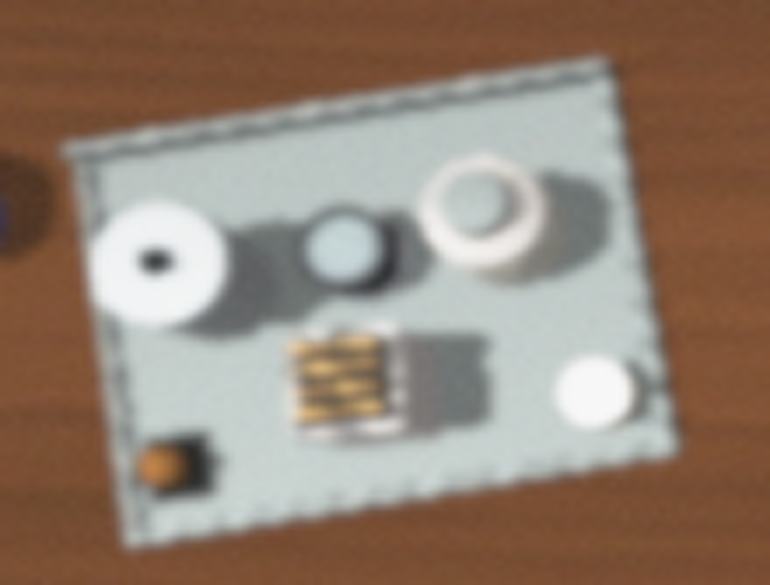

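View pics/scc.png

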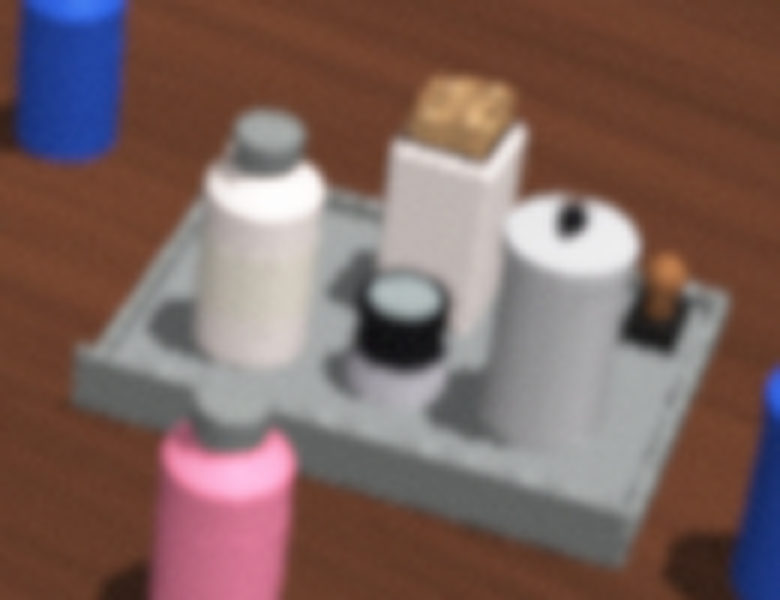

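View pics/ringc.png

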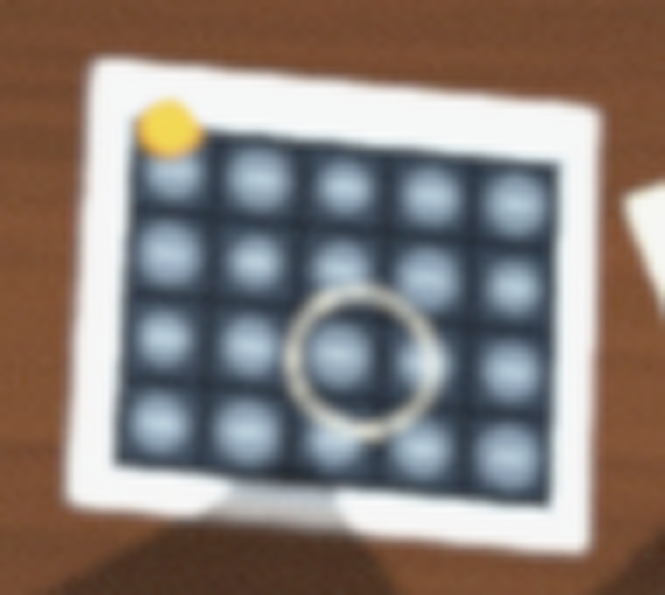

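```bash
cat >> h.py <<'E'
def ray(s,u,v,z,T=None):
    K=s['K'];M=np.linalg.inv(s['camera_from_world']) if T is None else T
    d=M[:3,:3]@np.array([(u-K[0,2])/K[0,0],-(v-K[1,2])/K[1,1],-1]);c=M[:3,3]
    return c+d*(z-c[2])/d[2]
def proj(s,p,T=None):
    M=s['camera_from_world'] if T is None else np.linalg.inv(T)
    q=M[:3,:3]@np.asarray(p)+M[:3,3];K=s['K']
    return np.array([K[0,2]+K[0,0]*q[0]/-q[2],K[1,2]-K[1,1]*q[1]/-q[2]])
E
python3 - <<'E'
from h import *
s=dict(np.load('top0.npz'))
f=lambda x,y,z:ray(s,(x+.5)/7-.5+115,(y+.5)/6.5-.5+165,z)
C=[f(65,148,.03),f(605,60,.03),f(675,455,.014),f(125,545,.014)]
for c in C: print(c.round(4))
C=np.array(C);print('center',C.mean(0),'L',np.linalg.norm(C[0]-C[1]),np.linalg.norm(C[1]-C[2]),np.linalg.norm(C[2]-C[3]))
yd=(C[0]-C[1]+C[3]-C[2])[:2];xd=(C[0]-C[3]+C[1]-C[2])[:2]
print(np.degrees(np.arctan2(-yd[0],yd[1])),np.degrees(np.arctan2(xd[1],xd[0])))
th=np.arctan2(-yd[0],yd[1]);R=np.array([[np.cos(th),-np.sin(th)],[np.sin(th),np.cos(th)]])
for n,p in dict(lou=(.02,0),can=(.02,.064),bot=(.02,-.064),pot=(-.047,0)).items(): print(n,'nominal',C.mean(0)[:2]+R@p)
print('can knob',f(157,261,.116-.004),'can lid',f(160,263,.102),'loupe top',f(346,250,.05),'bottle cap',f(475,200,.116),'pot spat',f(338,378,.112))
print('ring',ray(s,371.7,221.3,.019))
P=cloud(s);im=s['image'].astype(int)
g=(im[...,1]>im[...,0]+20)&(im[...,1]>im[...,2]+10)&(P[...,2]<.02)&(P[...,0]<.65)
g[:, :225]=0;g[:,312:]=0;g[:145]=0;g[206:]=0
r=cv2.minAreaRect(P[g][:,:2].astype(np.float32));print('pad',r)
h=im[...];
o=monitor.get_obs();
from scipy.spatial.transform import Rotation as Ro
print(Ro.from_euler('xyz',o['orientation'],degrees=True).as_matrix().round(3))
E
```

```text
[0.496  0.4431 0.03  ]
[0.5459 0.2085 0.03  ]
[0.3591 0.1704 0.014 ]
[0.311  0.4068 0.014 ]
center [0.42799886 0.30720469 0.022     ] L 0.23989703049013017 0.19137925730023242 0.24127141285512158
11.75267621020345 11.322929085068706
lou nominal [0.44757958 0.31127844]
can nominal [0.43454358 0.37393674]
bot nominal [0.46061558 0.24862013]
pot nominal [0.38198417 0.29763137]
can knob [0.43344479 0.37308346 0.112     ] can lid [0.4337886  0.37492287 0.102     ] loupe top [0.44826408 0.31224486 0.05      ] bottle cap [0.46340676 0.24613349 0.116     ] pot spat [0.3846027  0.29699986 0.112     ]
ring [ 0.41313023 -0.32877123  0.019     ]
pad ((0.5514563918113708, -0.0018723458051681519), (0.150024875998497, 0.24065883457660675), 9.214847564697266)
[[-0.001 -0.323  0.946]
 [ 0.001  0.946  0.323]
 [-1.     0.001 -0.   ]]
```

```bash
python3 -m crank '[{"linear":[0.55,0.74,0.1],"rot":[0,0,-0.5],"hand":1},{"linear":[0.55,0.74,0.1],"rot":[0,0,-0.5],"hand":1},{"linear":[0.55,0.74,0.1],"rot":[0,0,-0.5],"hand":1},{"linear":[0.55,0.74,0.1],"rot":[0,0,0],"hand":1},{"linear":[0.55,0.74,0],"rot":[0,0,0],"hand":1},{"linear":[0.55,0.74,0],"rot":[0,0,0],"hand":1},{"linear":[0.55,0.74,0],"rot":[0,0,0],"hand":1},{"linear":[0.14,0.92,0],"rot":[0,0,0],"hand":1},{"linear":[0.14,0.92,0],"rot":[0,0,0],"hand":1},{"linear":[0.14,0.92,0],"rot":[0,0,0],"hand":1}]'
```

```text
clock: 1.4
tool_pos: [0.4779, -0.1488, 0.2464]
orientation: [117.2, 89.6, 127.9]
force: [1.1, 0.3, 0.1]
opening: 0.0875
```

```bash
python3 -m crank '[{"linear":[0,0.92,0],"rot":[0,0,0],"hand":1},{"linear":[0,0.92,0],"rot":[0,0,0],"hand":1},{"linear":[-0.1,0.92,0],"rot":[0,0,0],"hand":1},{"linear":[-0.4,0.9,0],"rot":[0,0,0],"hand":1},{"linear":[-0.4,0.9,0],"rot":[0,0,0],"hand":1},{"linear":[-0.5,0.9,0],"rot":[0,0,0],"hand":1},{"linear":[-0.5,0.9,0],"rot":[0,0,0],"hand":1},{"linear":[-0.5,0.8,0],"rot":[0,0,0],"hand":1},{"linear":[0,0,0],"rot":[0,0,0],"hand":1},{"linear":[0,0,0],"rot":[0,0,0],"hand":1}]'
cat >> h.py <<'E'
from scipy.spatial.transform import Rotation as Ro
def tool():
    o=monitor.get_obs();T=np.eye(4);T[:3,:3]=Ro.from_euler('xyz',o['orientation'],degrees=True).as_matrix();T[:3,3]=o['tool_pos'];return T,o
def st():
    T,o=tool();y=T[:3,1];print('t',round(o['clock'],2),'tcp',T[:3,3].round(4),'yawY',np.degrees(np.arctan2(y[1],y[0])).round(2),'xdir',T[:3,0].round(3),'F',o['force'].round(1),'open',round(o['opening'],4));return T,o
def wsnap(f):
    T,o=st();s=snap('wrist',f);s['T']=T@s['hand_eye'];return s
E
python3 - <<'E'
from h import *
s=wsnap('w1.png');np.savez('w1.npz',**s);print(monitor.get_obs()['joint_pos'])
E
```

```text
clock: 2.65
tool_pos: [0.3272, 0.2953, 0.2461]
orientation: [107.9, 89.6, 119.0]
force: [0.1, -0.2, -1.0]
opening: 0.0873
t 2.65 tcp [0.3272 0.2953 0.2461] yawY 101.07 xdir [-0.003  0.006 -1.   ] F [ 0.1 -0.2 -1. ] open 0.0873
[  67.5100778    -3.13721568  -25.22391683   -0.33904776  -67.65569554
 -146.37239568]
```

View pics/w1.png

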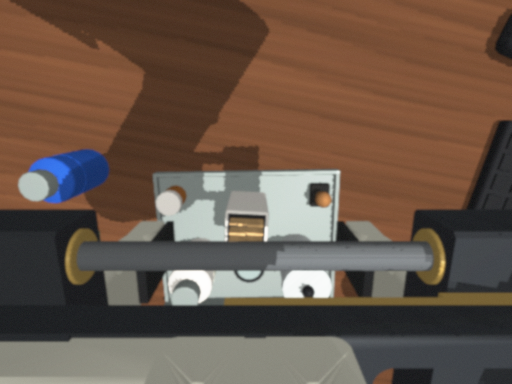

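```bash
python3 -m crank '[{"linear":[0.9,0.2,0.3],"rot":[0,0,0],"hand":1},{"linear":[0.9,0.2,0.3],"rot":[0,0,0],"hand":1},{"linear":[0.9,0.2,0],"rot":[0,0,0],"hand":1},{"linear":[0,0,0],"rot":[0,0,0],"hand":1},{"linear":[0,0,0],"rot":[0,0,0],"hand":1}]'
python3 - <<'E'
from h import *
s=wsnap('w2.png');np.savez('w2.npz',**s)
E
```

```text
clock: 3.32
tool_pos: [0.4976, 0.3243, 0.282]
orientation: [122.0, 89.6, 132.5]
force: [-0.1, 0.5, 0.6]
opening: 0.0879
t 3.33 tcp [0.4976 0.3243 0.282 ] yawY 100.54 xdir [-0.005  0.005 -1.   ] F [-0.1  0.5  0.6] open 0.0879
```

View pics/w2.png

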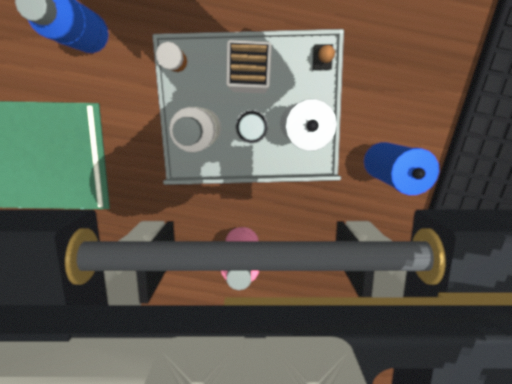

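The wrist view shows all of the tray: pot (249,63), loupe (251,126), bottle (190,130), canister (311,125), pill bottle (170,56) and stamp (323,57). I'll measure from this one.

```bash
python3 - <<'E'
from h import *
s=dict(np.load('w2.npz'));T=s['T'];P=cloud(s,T);im=s['image']
cv2.imwrite('pics/w2c.png',cv2.cvtColor(cv2.resize(im[22:192,147:353],None,fx=3.8,fy=3.5,interpolation=cv2.INTER_CUBIC),cv2.COLOR_RGB2BGR))
def circ(m,zlo,zhi,c,r,name):
    q=P[(P[...,2]>zlo)&(P[...,2]<zhi)&(np.hypot(P[...,0]-c[0],P[...,1]-c[1])<r)]
    (x,y),R=cv2.minEnclosingCircle(q[:,:2].astype(np.float32));print(name,len(q),q.mean(0).round(4),'enc',round(x,4),round(y,4),round(R,4))
circ(0,.095,.112,(.4340,.374),.035,'canlid')
circ(0,.045,.06,(.448,.312),.03,'loupe')
circ(0,.108,.13,(.462,.247),.03,'botcap')
circ(0,.08,.13,(.462,.247),.035,'bot')
circ(0,.04,.052,(.5,.2),.0001,'x') if 0 else None
q=P[(P[...,2]>.085)&(np.hypot(P[...,0]-.384,P[...,1]-.297)<.04)]
print('pot',q.mean(0),q[:,2].max(),cv2.minAreaRect(q[:,:2].astype(np.float32)))
# tray floor check, edges
q=P[(P[...,2]>.01)&(P[...,2]<.034)];q=q[(q[:,0]<.56)&(q[:,0]>.29)&(q[:,1]>.16)&(q[:,1]<.45)]
print('tray',cv2.minAreaRect(q[:,:2].astype(np.float32)))
print(np.median(P[100:110,255:275,2]), 'floor z')
E
```

```text
canlid 1916 [0.4337 0.3727 0.1015] enc 0.4342 0.3733 0.0271
loupe 818 [0.4496 0.3113 0.0499] enc 0.4499 0.3112 0.02
botcap 677 [0.4633 0.2466 0.1152] enc 0.4636 0.2462 0.0148
bot 1585 [0.4618 0.2491 0.1015] enc 0.4635 0.2461 0.0249
pot [0.38640352 0.29679004 0.09888409] 0.11446216815042676 ((0.3853660523891449, 0.2965494990348816), (0.046348173171281815, 0.04588749259710312), 7.707002639770508)
tray ((0.4295850396156311, 0.3054836392402649), (0.19063910841941833, 0.24026794731616974), 11.961465835571289)
0.005508417346972633 floor z
```

View pics/w2c.png

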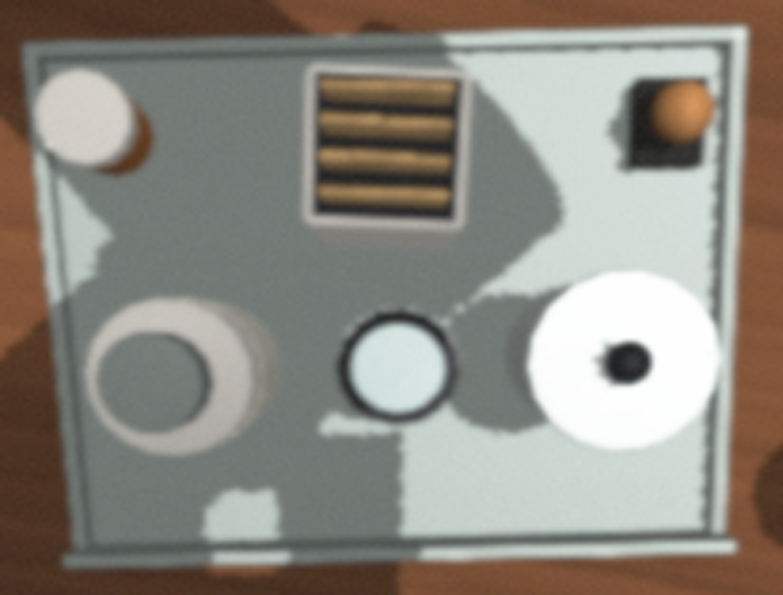

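```bash
python3 -m crank '[{"linear":[-0.28,-0.65,-0.7],"rot":[-0.06,-0.06,0],"hand":0.75},{"linear":[-0.28,-0.65,-0.7],"rot":[0,0,0],"hand":0.75},{"linear":[0,0,-0.5],"rot":[0,0,0],"hand":0.75},{"linear":[0,0,-0.3],"rot":[0,0,0],"hand":0.75},{"linear":[0,0,0],"rot":[0,0,0],"hand":0.75},{"linear":[0,0,0],"rot":[0,0,0],"hand":0.75}]'; python3 -c "
from h import *
T,o=st();print((np.array([.4636,.2461,.057])-T[:3,3])/.06)"
```

```text
clock: 4.12
tool_pos: [0.4588, 0.2417, 0.1508]
orientation: [33.0, 89.5, 43.7]
force: [-0.3, -0.4, 0.7]
opening: 0.0659
t 4.12 tcp [0.4588 0.2417 0.1508] yawY 100.67 xdir [ 0.006  0.005 -1.   ] F [-0.3 -0.4  0.7] open 0.0659
[ 0.07953356  0.07364457 -1.56389221]
```

```bash
python3 -m crank '[{"linear":[0.08,0.07,0],"rot":[-0.05,0.06,0],"hand":0.75},{"linear":[0,0,0],"rot":[0,0,0],"hand":0.75},{"linear":[0,0,-0.5],"rot":[0,0,0],"hand":0.75},{"linear":[0,0,-0.5],"rot":[0,0,0],"hand":0.75},{"linear":[0,0,-0.3],"rot":[0,0,0],"hand":0.75},{"linear":[0,0,0],"rot":[0,0,0],"hand":0.75},{"linear":[0,0,0],"rot":[0,0,0],"hand":0.75}]'; python3 -c "
from h import *
T,o=st();print((np.array([.4636,.2461,.057])-T[:3,3])/.06)"
```

```text
clock: 5.0
tool_pos: [0.4668, 0.2493, 0.0755]
orientation: [35.3, 89.5, 46.1]
force: [-1.0, 0.3, 0.1]
opening: 0.0657
t 5.0 tcp [0.4668 0.2493 0.0755] yawY 100.75 xdir [ 0.006  0.006 -1.   ] F [-1.   0.3  0.1] open 0.0657
[-0.05265879 -0.05413754 -0.30767918]
```

```bash
python3 -m crank '[{"linear":[-0.05,-0.05,-0.15],"rot":[0,0,0],"hand":0.75},{"linear":[0,0,0],"rot":[0,0,0],"hand":0.75},{"linear":[0,0,-0.12],"rot":[0,0,0],"hand":0.75},{"linear":[0,0,0],"rot":[0,0,0],"hand":0.75}]'; python3 -c "
from h import *
T,o=st();print((np.array([.4636,.2461,.057])-T[:3,3])/.06)"
```

```text
clock: 5.5
tool_pos: [0.4643, 0.247, 0.0601]
orientation: [35.7, 89.3, 46.4]
force: [1.0, -1.4, 0.4]
opening: 0.0656
t 5.5 tcp [0.4643 0.247  0.0601] yawY 100.76 xdir [ 0.009  0.009 -1.   ] F [ 1.  -1.4  0.4] open 0.0656
[-0.01216195 -0.01481453 -0.05230027]
```

```bash
python3 -m crank '[{"linear":[-0.01,-0.015,-0.05],"rot":[-0.1,0.1,0],"hand":0.75},{"linear":[0,0,0],"rot":[0,0,0],"hand":0.75},{"linear":[0,0,0],"rot":[0,0,0],"hand":0.75}]'; python3 -c "
from h import *
T,o=st();print((np.array([.4636,.2461,.057])-T[:3,3])/.06)
s=snap('scene','s1.png')
cv2.imwrite('pics/s1c.png',cv2.cvtColor(cv2.resize(s['image'][130:270,280:420],None,fx=4,fy=4),cv2.COLOR_RGB2BGR))"
```

```text
clock: 5.88
tool_pos: [0.4639, 0.2462, 0.057]
orientation: [-159.8, 90.0, -149.1]
force: [-0.2, -0.7, -0.0]
opening: 0.0659
t 5.88 tcp [0.4639 0.2462 0.057 ] yawY 100.76 xdir [-0.001 -0.    -1.   ] F [-0.2 -0.7 -0. ] open 0.0659
[-0.00529889 -0.0015346   0.00020328]
```

View pics/s1c.png

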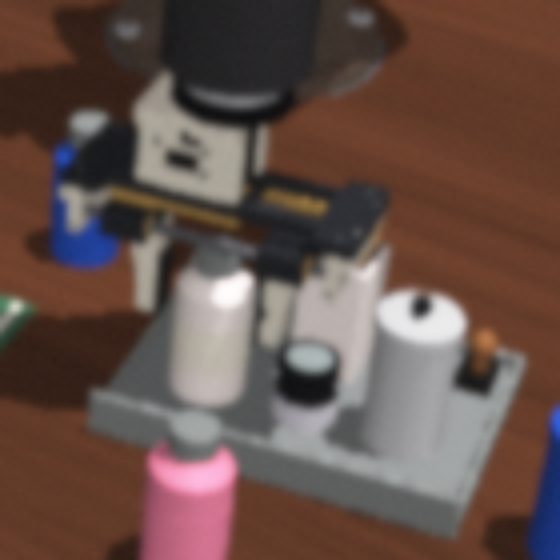

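The fingers straddle the bottle and clear the loupe. Closing now.

```bash
python3 -m crank '[{"linear":[0,0,0],"rot":[0,0,0],"hand":0.4},{"linear":[0,0,0],"rot":[0,0,0],"hand":0.4},{"linear":[0,0,0],"rot":[0,0,0],"hand":0.4},{"linear":[0,0,0],"rot":[0,0,0],"hand":0.4},{"linear":[0,0,0],"rot":[0,0,0],"hand":0.4}]'; python3 -c "
from h import *
T,o=st()"
```

```text
clock: 6.55
tool_pos: [0.4639, 0.2463, 0.0571]
orientation: [163.7, 90.0, 174.4]
force: [0.7, 0.5, -0.9]
opening: 0.0494
t 6.55 tcp [0.4639 0.2463 0.0571] yawY 100.76 xdir [-0.  0. -1.] F [ 0.7  0.5 -0.9] open 0.0494
```

```bash
python3 -m crank '[{"linear":[0,0,0.3],"rot":[0,0,0],"hand":0.3},{"linear":[0,0,0.7],"rot":[0,0,0],"hand":0.3},{"linear":[0,0,0.8],"rot":[0,0,0],"hand":0.3},{"linear":[0,0,0.5],"rot":[0,0,0],"hand":0.3},{"linear":[0.1,-0.5,0],"rot":[0,0,0],"hand":0.3},{"linear":[0.18,-0.8,0],"rot":[0,0,0],"hand":0.3},{"linear":[0.18,-0.8,0],"rot":[0,0,0],"hand":0.3},{"linear":[0.18,-0.8,0],"rot":[0,0,0],"hand":0.3},{"linear":[0.18,-0.8,0],"rot":[0,0,0],"hand":0.3},{"linear":[0.15,-0.7,0],"rot":[0,0,0],"hand":0.3},{"linear":[0.1,-0.4,0],"rot":[0,0,0],"hand":0.3},{"linear":[0,0,0],"rot":[0,0,0],"hand":0.3},{"linear":[0,0,0],"rot":[0,0,0],"hand":0.3}]'; python3 -c "
from h import *
T,o=st();print((np.array([.529,-.0815,.055])-T[:3,3])/.06)
snap('scene','s2.png')"
```

```text
clock: 8.18
tool_pos: [0.5246, -0.0523, 0.1969]
orientation: [-172.2, 89.6, -161.5]
force: [-0.7, 0.3, -1.2]
opening: 0.0493
t 8.18 tcp [ 0.5246 -0.0523  0.1969] yawY 100.76 xdir [-0.007 -0.002 -1.   ] F [-0.7  0.3 -1.2] open 0.0493
[ 0.0736408  -0.48656871 -2.36452359]
```

View pics/s2.png

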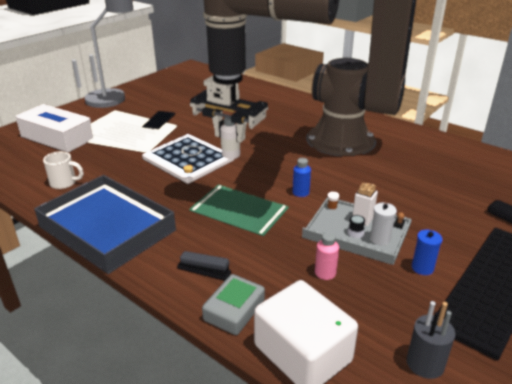

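```bash
python3 -m crank '[{"linear":[0.04,-0.25,-0.3],"rot":[0,0,0],"hand":0.3},{"linear":[0.04,-0.23,-0.6],"rot":[0,0.08,0],"hand":0.3},{"linear":[0,0,-0.6],"rot":[0,0,0],"hand":0.3},{"linear":[0,0,-0.4],"rot":[0,0,0],"hand":0.3},{"linear":[0,0,-0.15],"rot":[0,0,0],"hand":0.3},{"linear":[0,0,0],"rot":[0,0,0],"hand":0.3},{"linear":[0,0,0],"rot":[0,0,0],"hand":0.3}]'; python3 -c "
from h import *
T,o=st();print((np.array([.529,-.0815,.055])-T[:3,3])/.06)"
```

```text
clock: 9.1
tool_pos: [0.5311, -0.0759, 0.0734]
orientation: [178.3, 89.5, -170.4]
force: [0.2, -0.1, -1.0]
opening: 0.049
t 9.1 tcp [ 0.5311 -0.0759  0.0734] yawY 101.3 xdir [-0.008 -0.001 -1.   ] F [ 0.2 -0.1 -1. ] open 0.049
[-0.03449377 -0.09372575 -0.30685159]
```

```bash
python3 -m crank '[{"linear":[0,-0.05,-0.12],"rot":[0,-0.09,0],"hand":0.3},{"linear":[0,0,0],"rot":[0,0,0],"hand":0.3},{"linear":[0,0,-0.12],"rot":[0,0,0],"hand":0.3},{"linear":[0,0,0],"rot":[0,0,0],"hand":0.3},{"linear":[0,0,0],"rot":[0,0,0],"hand":0.3}]'; python3 -c "
from h import *
T,o=st();print((np.array([.529,-.0815,.055])-T[:3,3])/.06)"
```

```text
clock: 9.72
tool_pos: [0.5323, -0.0789, 0.06]
orientation: [-23.6, 89.8, -12.3]
force: [0.2, 0.6, -1.3]
opening: 0.0495
t 9.72 tcp [ 0.5323 -0.0789  0.06  ] yawY 101.31 xdir [ 0.004 -0.001 -1.   ] F [ 0.2  0.6 -1.3] open 0.0495
[-0.05438551 -0.04342357 -0.08363838]
```

```bash
python3 -m crank '[{"linear":[0,0,-0.06],"rot":[0,0,0],"hand":0.3},{"linear":[0,0,0],"rot":[0,0,0],"hand":0.3},{"linear":[0,0,-0.02],"rot":[0,0,0],"hand":0.3},{"linear":[0,0,0],"rot":[0,0,0],"hand":0.3}]'; python3 -c "
from h import *
T,o=st()"
```

```text
clock: 10.22
tool_pos: [0.5326, -0.0789, 0.0551]
orientation: [-22.7, 89.8, -11.4]
force: [-1.0, -0.6, -0.8]
opening: 0.0494
t 10.22 tcp [ 0.5326 -0.0789  0.0551] yawY 101.32 xdir [ 0.004 -0.001 -1.   ] F [-1.  -0.6 -0.8] open 0.0494
```

```bash
python3 -m crank '[{"linear":[0,0,-0.015],"rot":[0,0,0],"hand":0.3},{"linear":[0,0,0],"rot":[0,0,0],"hand":0.3}]'; python3 -c "
from h import *
T,o=st()"
```

```text
clock: 10.48
tool_pos: [0.5329, -0.0788, 0.0552]
orientation: [-21.1, 89.7, -9.8]
force: [-0.4, 0.6, -2.0]
opening: 0.0494
t 10.47 tcp [ 0.5329 -0.0788  0.0552] yawY 101.34 xdir [ 0.005 -0.001 -1.   ] F [-0.4  0.6 -2. ] open 0.0494
```

```bash
python3 -m crank '[{"linear":[0,0,0],"rot":[0,0,0],"hand":0.65},{"linear":[0,0,0],"rot":[0,0,0],"hand":0.7},{"linear":[0,0,0],"rot":[0,0,0],"hand":0.75},{"linear":[0,0,0],"rot":[0,0,0],"hand":0.75},{"linear":[0,0,0.4],"rot":[0,0,0],"hand":0.75},{"linear":[0,0,0.8],"rot":[0,0,0],"hand":0.75},{"linear":[0,0,0.8],"rot":[0,0,0],"hand":0.75},{"linear":[0,0,0],"rot":[0,0,0],"hand":0.75}]'; python3 -c "
from h import *
T,o=st();print((np.array([.3854,.2965,.17])-T[:3,3])/.06)
snap('scene','s3.png')"
```

```text
clock: 11.48
tool_pos: [0.5323, -0.0791, 0.1779]
orientation: [-35.9, 89.8, -24.6]
force: [-0.4, 1.0, -0.3]
opening: 0.0656
t 11.47 tcp [ 0.5323 -0.0791  0.1779] yawY 101.34 xdir [ 0.003 -0.002 -1.   ] F [-0.4  1.  -0.3] open 0.0656
[-2.44905984  6.25961859 -0.13244573]
```

View pics/s3.png

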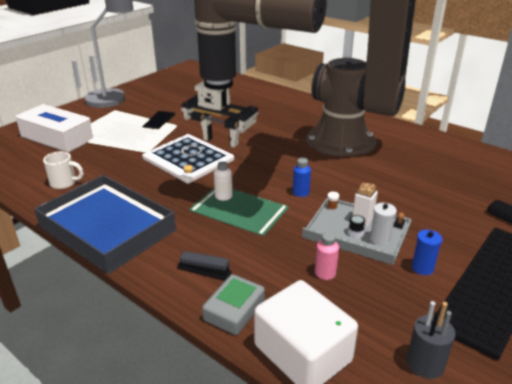

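```bash
python3 -m crank '[{"linear":[-0.15,0.9,0],"rot":[0,0,-0.25],"hand":0.75},{"linear":[-0.15,0.9,0],"rot":[0,0,-0.25],"hand":0.75},{"linear":[-0.2,0.9,0],"rot":[0,0,-0.25],"hand":0.75},{"linear":[-0.4,0.9,0],"rot":[0,0,0],"hand":0.75},{"linear":[-0.45,0.9,0],"rot":[0,0,0],"hand":0.75},{"linear":[-0.5,0.9,0],"rot":[0,0,0],"hand":0.75},{"linear":[-0.5,0.8,0],"rot":[0,0,0],"hand":0.75},{"linear":[-0.2,0.3,0],"rot":[0,0,0],"hand":0.75},{"linear":[0,0,0],"rot":[0,0,0],"hand":0.75},{"linear":[0,0,0],"rot":[0,0,0],"hand":0.75}]'; python3 -c "
from h import *
T,o=st();print((np.array([.3854,.2965,.057])-T[:3,3])/.06)
"
```

```text
clock: 12.78
tool_pos: [0.3674, 0.3168, 0.164]
orientation: [-142.1, 89.0, -134.9]
force: [0.5, -0.2, -0.1]
opening: 0.0657
t 12.78 tcp [0.3674 0.3168 0.164 ] yawY 97.21 xdir [-0.012 -0.012 -1.   ] F [ 0.5 -0.2 -0.1] open 0.0657
[ 0.30021286 -0.33787507 -1.78404442]
```

```bash
python3 -m crank '[{"linear":[0.29,-0.33,0],"rot":[0.14,-0.14,0.08],"hand":0.75},{"linear":[0,0,0],"rot":[0,0,0],"hand":0.75},{"linear":[0,0,-0.5],"rot":[0,0,0],"hand":0.75},{"linear":[0,0,-0.5],"rot":[0,0,0],"hand":0.75},{"linear":[0,0,0],"rot":[0,0,0],"hand":0.75},{"linear":[0,0,0],"rot":[0,0,0],"hand":0.75}]'; python3 -c "
from h import *
T,o=st();print((np.array([.3854,.2965,.057])-T[:3,3])/.06)
"
```

```text
clock: 13.52
tool_pos: [0.3876, 0.2929, 0.1027]
orientation: [-98.3, 90.0, -91.1]
force: [-0.9, -0.1, -0.2]
opening: 0.0656
t 13.53 tcp [0.3876 0.2929 0.1027] yawY 97.19 xdir [-0.    -0.001 -1.   ] F [-0.9 -0.1 -0.2] open 0.0656
[-0.03680438  0.06044631 -0.76178915]
```

```bash
python3 -m crank '[{"linear":[-0.035,0.055,-0.3],"rot":[0,0,0.06],"hand":0.75},{"linear":[0,0,-0.3],"rot":[0,0,0],"hand":0.75},{"linear":[0,0,0],"rot":[0,0,0],"hand":0.75},{"linear":[0,0,-0.1],"rot":[0,0,0],"hand":0.75},{"linear":[0,0,0],"rot":[0,0,0],"hand":0.75},{"linear":[0,0,0],"rot":[0,0,0],"hand":0.75}]'; python3 -c "
from h import *
T,o=st();print((np.array([.3854,.2965,.057])-T[:3,3])/.06)
"
```

```text
clock: 14.28
tool_pos: [0.3884, 0.2998, 0.0662]
orientation: [44.4, 89.4, 51.9]
force: [-1.2, -0.6, 0.3]
opening: 0.0658
t 14.28 tcp [0.3884 0.2998 0.0662] yawY 97.5 xdir [ 0.006  0.008 -1.   ] F [-1.2 -0.6  0.3] open 0.0658
[-0.04932205 -0.05427387 -0.15405968]
```

```bash
python3 -m crank '[{"linear":[-0.05,-0.055,-0.15],"rot":[-0.09,0.07,0],"hand":0.75},{"linear":[0,0,0],"rot":[0,0,0],"hand":0.75},{"linear":[0,0,0],"rot":[0,0,0],"hand":0.75}]'; python3 -c "
from h import *
T,o=st();print((np.array([.3854,.2965,.057])-T[:3,3])/.06)
"
```

```text
clock: 14.65
tool_pos: [0.3852, 0.2963, 0.0569]
orientation: [-135.7, 90.0, -128.2]
force: [0.5, 0.5, 0.3]
opening: 0.0658
t 14.65 tcp [0.3852 0.2963 0.0569] yawY 97.5 xdir [-0.    -0.001 -1.   ] F [0.5 0.5 0.3] open 0.0658
[0.00416165 0.0037291  0.00131702]
```

```bash
python3 -m crank '[{"linear":[0,0,0],"rot":[0,0,0],"hand":0.3},{"linear":[0,0,0],"rot":[0,0,0],"hand":0.3},{"linear":[0,0,0],"rot":[0,0,0],"hand":0.3},{"linear":[0,0,0],"rot":[0,0,0],"hand":0.3},{"linear":[0,0,0],"rot":[0,0,0],"hand":0.3}]'; python3 -c "
from h import *
T,o=st()
"
```

```text
clock: 15.28
tool_pos: [0.3852, 0.2964, 0.057]
orientation: [-141.0, 90.0, -133.5]
force: [-0.1, -0.7, -0.2]
opening: 0.0458
t 15.28 tcp [0.3852 0.2964 0.057 ] yawY 97.5 xdir [-0. -0. -1.] F [-0.1 -0.7 -0.2] open 0.0458
```

```bash
python3 -m crank '[{"linear":[0,0,0.3],"rot":[0,0,0],"hand":0.3},{"linear":[0,0,0.7],"rot":[0,0,0],"hand":0.3},{"linear":[0,0,0.8],"rot":[0,0,0],"hand":0.3},{"linear":[0,0,0.5],"rot":[0,0,0],"hand":0.3},{"linear":[0,0,0.1],"rot":[0,0,0],"hand":0.3},{"linear":[0.2,-0.4,0],"rot":[0,0,0.2],"hand":0.3},{"linear":[0.6,-0.8,0],"rot":[0,0,0.2],"hand":0.3},{"linear":[0.6,-0.85,0],"rot":[0,0,0.2],"hand":0.3},{"linear":[0.6,-0.85,0],"rot":[0,0,0],"hand":0.3},{"linear":[0.6,-0.85,0],"rot":[0,0,0],"hand":0.3},{"linear":[0.4,-0.7,0],"rot":[0,0,0],"hand":0.3},{"linear":[0,0,0],"rot":[0,0,0],"hand":0.3},{"linear":[0,0,0],"rot":[0,0,0],"hand":0.3}]'; python3 -c "
from h import *
T,o=st();print((np.array([.586,.0037,.055])-T[:3,3])/.06)
snap('scene','s4.png')"
```

```text
clock: 16.9
tool_pos: [0.5614, 0.0187, 0.1923]
orientation: [-164.7, 88.9, -154.1]
force: [-0.1, 0.3, -2.3]
opening: 0.046
t 16.9 tcp [0.5614 0.0187 0.1923] yawY 100.6 xdir [-0.018 -0.009 -1.   ] F [-0.1  0.3 -2.3] open 0.046
[ 0.41062104 -0.25020154 -2.28760805]
```

View pics/s4.png

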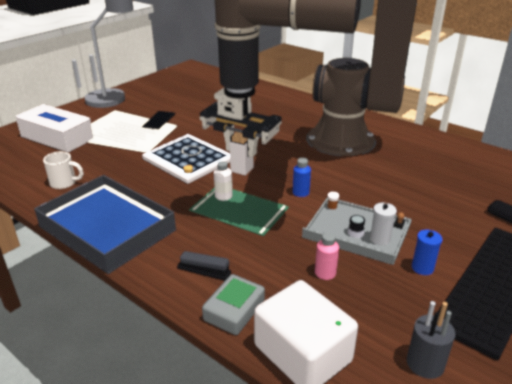

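```bash
python3 -m crank '[{"linear":[0.4,-0.25,0],"rot":[0.1,-0.2,0],"hand":0.3},{"linear":[0,0,-0.4],"rot":[0,0,0],"hand":0.3},{"linear":[0,0,-0.6],"rot":[0,0,0],"hand":0.3},{"linear":[0,0,-0.6],"rot":[0,0,0],"hand":0.3},{"linear":[0,0,-0.3],"rot":[0,0,0],"hand":0.3},{"linear":[0,0,0],"rot":[0,0,0],"hand":0.3},{"linear":[0,0,0],"rot":[0,0,0],"hand":0.3}]'; python3 -c "
from h import *
T,o=st();print((np.array([.586,.0037,.055])-T[:3,3])/.06)"
```

```text
clock: 17.82
tool_pos: [0.5833, 0.012, 0.0759]
orientation: [29.4, 89.9, 40.8]
force: [0.0, -0.6, -0.7]
opening: 0.0459
t 17.82 tcp [0.5833 0.012  0.0759] yawY 101.35 xdir [ 0.002  0.002 -1.   ] F [ 0.  -0.6 -0.7] open 0.0459
[ 0.04493876 -0.13843355 -0.3479218 ]
```

```bash
python3 -m crank '[{"linear":[0.04,-0.12,-0.14],"rot":[0,0,0],"hand":0.3},{"linear":[0,0,0],"rot":[0,0,0],"hand":0.3},{"linear":[0,0,-0.13],"rot":[0,0,0],"hand":0.3},{"linear":[0,0,0],"rot":[0,0,0],"hand":0.3},{"linear":[0,0,0],"rot":[0,0,0],"hand":0.3}]'; python3 -c "
from h import *
T,o=st();print((np.array([.586,.0037,.055])-T[:3,3])/.06)"
```

```text
clock: 18.45
tool_pos: [0.5871, 0.0049, 0.061]
orientation: [14.1, 89.6, 25.4]
force: [-0.0, 0.5, -1.5]
opening: 0.0459
t 18.45 tcp [0.5871 0.0049 0.061 ] yawY 101.38 xdir [ 0.006  0.003 -1.   ] F [-0.   0.5 -1.5] open 0.0459
[-0.01905819 -0.01943093 -0.09933723]
```

```bash
python3 -m crank '[{"linear":[0,0,-0.08],"rot":[-0.03,0.07,0],"hand":0.3},{"linear":[0,0,0],"rot":[0,0,0],"hand":0.3},{"linear":[0,0,-0.02],"rot":[0,0,0],"hand":0.3},{"linear":[0,0,0],"rot":[0,0,0],"hand":0.3}]'; python3 -c "
from h import *
T,o=st();print((np.array([.586,.0037,.055])-T[:3,3])/.06)"
```

```text
clock: 18.95
tool_pos: [0.5876, 0.0051, 0.055]
orientation: [85.4, 90.0, 96.8]
force: [-0.7, -0.2, -0.8]
opening: 0.0463
t 18.95 tcp [0.5876 0.0051 0.055 ] yawY 101.39 xdir [-0.  0. -1.] F [-0.7 -0.2 -0.8] open 0.0463
[-0.02600788 -0.02314701 -0.00042886]
```

```bash
python3 -m crank '[{"linear":[0,0,-0.01],"rot":[0,0,0],"hand":0.3},{"linear":[0,0,0],"rot":[0,0,0],"hand":0.62},{"linear":[0,0,0],"rot":[0,0,0],"hand":0.7},{"linear":[0,0,0],"rot":[0,0,0],"hand":0.75},{"linear":[0,0,0],"rot":[0,0,0],"hand":0.75},{"linear":[0,0,0.4],"rot":[0,0,0],"hand":0.75},{"linear":[0,0,0.8],"rot":[0,0,0],"hand":0.75},{"linear":[0,0,0.8],"rot":[0,0,0],"hand":0.75},{"linear":[0,0,0],"rot":[0,0,0],"hand":0.75}]'; python3 -c "
from h import *
T,o=st();print((np.array([.4341,.3733,.17])-T[:3,3])/.06)
snap('scene','s5.png')"
```

```text
clock: 20.08
tool_pos: [0.5872, 0.0047, 0.1777]
orientation: [-147.8, 89.9, -136.4]
force: [-0.6, 0.3, -0.9]
opening: 0.0654
t 20.07 tcp [0.5872 0.0047 0.1777] yawY 101.4 xdir [-0.001 -0.001 -1.   ] F [-0.6  0.3 -0.9] open 0.0654
[-2.55171906  6.14387117 -0.12800562]
```

View pics/s5.png

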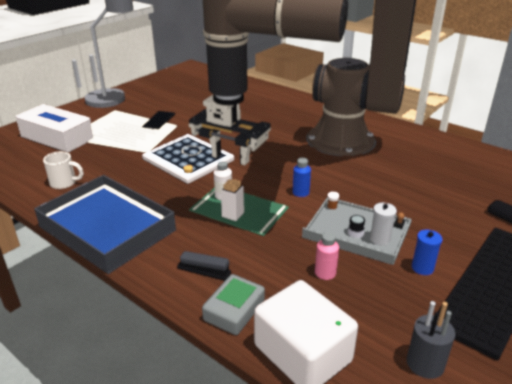

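```bash
python3 -m crank '[{"linear":[-0.3,0.9,0],"rot":[0,0,0],"hand":0.75},{"linear":[-0.3,0.9,0],"rot":[0,0,0],"hand":0.75},{"linear":[-0.35,0.9,0],"rot":[0,0,0],"hand":0.75},{"linear":[-0.35,0.9,0],"rot":[0,0,0],"hand":0.75},{"linear":[-0.35,0.9,0],"rot":[0,0,0],"hand":0.75},{"linear":[-0.35,0.85,0],"rot":[0,0,0],"hand":0.75},{"linear":[-0.3,0.6,0],"rot":[0,0,0],"hand":0.75},{"linear":[0,0,0],"rot":[0,0,0],"hand":0.75},{"linear":[0,0,0],"rot":[0,0,0],"hand":0.75}]'; python3 -c "
from h import *
T,o=st();print((np.array([.4341,.3733,.057])-T[:3,3])/.06)
"
```

```text
clock: 21.25
tool_pos: [0.4373, 0.3676, 0.1632]
orientation: [-155.7, 88.8, -144.6]
force: [0.4, -0.3, -0.4]
opening: 0.0656
t 21.25 tcp [0.4373 0.3676 0.1632] yawY 101.14 xdir [-0.017 -0.012 -1.   ] F [ 0.4 -0.3 -0.4] open 0.0656
[-0.05300503  0.09467128 -1.7693013 ]
```

```bash
python3 -m crank '[{"linear":[-0.05,0.08,0],"rot":[0.14,-0.19,0],"hand":0.75},{"linear":[0,0,0],"rot":[0,0,0],"hand":0.75},{"linear":[0,0,-0.5],"rot":[0,0,0],"hand":0.75},{"linear":[0,0,-0.5],"rot":[0,0,0],"hand":0.75},{"linear":[0,0,0],"rot":[0,0,0],"hand":0.75},{"linear":[0,0,0],"rot":[0,0,0],"hand":0.75}]'; python3 -c "
from h import *
T,o=st();print((np.array([.4341,.3733,.057])-T[:3,3])/.06)
"
```

```text
clock: 22.0
tool_pos: [0.4364, 0.3696, 0.1035]
orientation: [35.7, 89.8, 46.6]
force: [0.3, 0.4, -0.0]
opening: 0.0654
t 22.0 tcp [0.4364 0.3696 0.1035] yawY 100.86 xdir [ 0.003  0.003 -1.   ] F [ 0.3  0.4 -0. ] open 0.0654
[-0.03779546  0.0612437  -0.77502798]
```

```bash
python3 -m crank '[{"linear":[-0.05,0.05,0],"rot":[-0.04,0.04,0],"hand":0.85},{"linear":[0,0,0],"rot":[0,0,0],"hand":0.85},{"linear":[0,0,-0.3],"rot":[0,0,0],"hand":0.85},{"linear":[0,0,-0.3],"rot":[0,0,0],"hand":0.85},{"linear":[0,0,0],"rot":[0,0,0],"hand":0.85},{"linear":[0,0,0],"rot":[0,0,0],"hand":0.85}]'; python3 -c "
from h import *
T,o=st();print((np.array([.4341,.3733,.057])-T[:3,3])/.06)
"
```

```text
clock: 22.75
tool_pos: [0.435, 0.3758, 0.0724]
orientation: [46.0, 89.6, 57.0]
force: [0.8, -0.4, 0.4]
opening: 0.0747
t 22.75 tcp [0.435  0.3758 0.0724] yawY 100.93 xdir [ 0.004  0.006 -1.   ] F [ 0.8 -0.4  0.4] open 0.0747
[-0.01580345 -0.04096444 -0.2569339 ]
```

```bash
python3 -m crank '[{"linear":[-0.02,-0.05,-0.24],"rot":[-0.08,0.06,0],"hand":0.8},{"linear":[0,0,0],"rot":[0,0,0],"hand":0.8},{"linear":[0,0,0],"rot":[0,0,0],"hand":0.8}]'; python3 -c "
from h import *
T,o=st();print((np.array([.4341,.3733,.057])-T[:3,3])/.06)
"
```

```text
clock: 23.12
tool_pos: [0.4342, 0.3732, 0.0583]
orientation: [144.5, 90.0, 155.4]
force: [0.0, 0.1, -0.2]
opening: 0.0704
t 23.12 tcp [0.4342 0.3732 0.0583] yawY 100.93 xdir [-0.001  0.    -1.   ] F [ 0.   0.1 -0.2] open 0.0704
[-0.00099261  0.00191963 -0.0220696 ]
```

```bash
python3 -m crank '[{"linear":[0,0,-0.035],"rot":[0,0,0],"hand":0.8},{"linear":[0,0,0],"rot":[0,0,0],"hand":0.8},{"linear":[0,0,0],"rot":[0,0,0],"hand":0.3},{"linear":[0,0,0],"rot":[0,0,0],"hand":0.3},{"linear":[0,0,0],"rot":[0,0,0],"hand":0.3},{"linear":[0,0,0],"rot":[0,0,0],"hand":0.3},{"linear":[0,0,0],"rot":[0,0,0],"hand":0.3}]'; python3 -c "
from h import *
T,o=st()
"
```

```text
clock: 24.0
tool_pos: [0.4343, 0.3735, 0.0565]
orientation: [86.7, 89.9, 97.7]
force: [-0.1, 0.4, -0.1]
opening: 0.0534
t 24.0 tcp [0.4343 0.3735 0.0565] yawY 100.94 xdir [-0.     0.001 -1.   ] F [-0.1  0.4 -0.1] open 0.0534
```

```bash
python3 -m crank '[{"linear":[0,0,0.2],"rot":[0,0,0],"hand":0.3},{"linear":[0,0,0.4],"rot":[0,0,0],"hand":0.3},{"linear":[0,0,0.7],"rot":[0,0,0],"hand":0.3},{"linear":[0,0,0.7],"rot":[0,0,0],"hand":0.3},{"linear":[0,0,0.4],"rot":[0,0,0],"hand":0.3},{"linear":[0.1,-0.4,0],"rot":[0,0,0],"hand":0.3},{"linear":[0.2,-0.8,0],"rot":[0,0,0],"hand":0.3},{"linear":[0.2,-0.8,0],"rot":[0,0,0],"hand":0.3},{"linear":[0.2,-0.8,0],"rot":[0,0,0],"hand":0.3},{"linear":[0.2,-0.8,0],"rot":[0,0,0],"hand":0.3},{"linear":[0.2,-0.8,0],"rot":[0,0,0],"hand":0.3},{"linear":[0.1,-0.4,0],"rot":[0,0,0],"hand":0.3},{"linear":[0,0,0],"rot":[0,0,0],"hand":0.3},{"linear":[0,0,0],"rot":[0,0,0],"hand":0.3}]'; python3 -c "
from h import *
T,o=st();print((np.array([.505,.0665,.0545])-T[:3,3])/.06)
snap('scene','s6.png')"
```

```text
clock: 25.75
tool_pos: [0.4999, 0.0661, 0.2041]
orientation: [-167.0, 89.4, -156.2]
force: [0.0, 1.0, -3.3]
opening: 0.0537
t 25.75 tcp [0.4999 0.0661 0.2041] yawY 100.77 xdir [-0.009 -0.004 -1.   ] F [ 0.   1.  -3.3] open 0.0537
[ 0.08525977  0.00720383 -2.49315255]
```

View pics/s6.png

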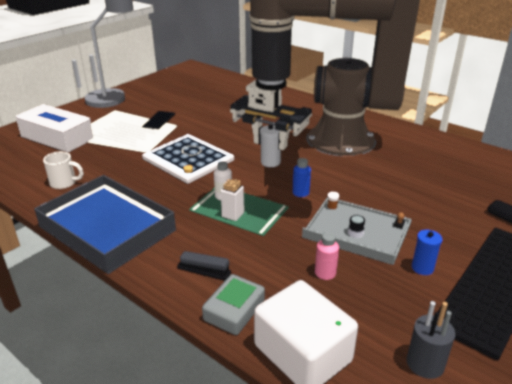

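```bash
python3 -m crank '[{"linear":[0.06,-0.03,-0.4],"rot":[0.04,-0.1,0],"hand":0.3},{"linear":[0,0,-0.6],"rot":[0,0,0],"hand":0.3},{"linear":[0,0,-0.6],"rot":[0,0,0],"hand":0.3},{"linear":[0,0,-0.4],"rot":[0,0,0],"hand":0.3},{"linear":[0,0,-0.2],"rot":[0,0,0],"hand":0.3},{"linear":[0,0,0],"rot":[0,0,0],"hand":0.3},{"linear":[0,0,0],"rot":[0,0,0],"hand":0.3}]'; python3 -c "
from h import *
T,o=st();print((np.array([.505,.0665,.0545])-T[:3,3])/.06)"
```

```text
clock: 26.68
tool_pos: [0.5036, 0.0695, 0.0702]
orientation: [5.6, 89.8, 16.8]
force: [0.6, -0.8, -1.8]
opening: 0.0535
t 26.68 tcp [0.5036 0.0695 0.0702] yawY 101.28 xdir [ 0.003  0.001 -1.   ] F [ 0.6 -0.8 -1.8] open 0.0535
[ 0.02357735 -0.04995719 -0.26214735]
```

```bash
python3 -m crank '[{"linear":[0,-0.04,-0.12],"rot":[0,0.04,0],"hand":0.3},{"linear":[0,0,0],"rot":[0,0,0],"hand":0.3},{"linear":[0,0,-0.1],"rot":[0,0,0],"hand":0.3},{"linear":[0,0,0],"rot":[0,0,0],"hand":0.3},{"linear":[0,0,0],"rot":[0,0,0],"hand":0.3}]'; python3 -c "
from h import *
T,o=st();print((np.array([.505,.0665,.0545])-T[:3,3])/.06)"
```

```text
clock: 27.3
tool_pos: [0.5049, 0.0674, 0.0581]
orientation: [31.7, 89.8, 43.0]
force: [-0.3, -0.6, -1.7]
opening: 0.0538
t 27.3 tcp [0.5049 0.0674 0.0581] yawY 101.28 xdir [ 0.003  0.003 -1.   ] F [-0.3 -0.6 -1.7] open 0.0538
[ 0.00215704 -0.01549563 -0.06047821]
```

```bash
python3 -m crank '[{"linear":[0,0,-0.045],"rot":[-0.03,0.03,0],"hand":0.3},{"linear":[0,0,0],"rot":[0,0,0],"hand":0.3},{"linear":[0,0,-0.015],"rot":[0,0,0],"hand":0.3},{"linear":[0,0,0],"rot":[0,0,0],"hand":0.3}]'; python3 -c "
from h import *
T,o=st();print((np.array([.505,.0665,.0545])-T[:3,3])/.06)"
```

```text
clock: 27.8
tool_pos: [0.5051, 0.0676, 0.0545]
orientation: [-14.1, 90.0, -2.8]
force: [-0.2, -0.4, -0.4]
opening: 0.0533
t 27.8 tcp [0.5051 0.0676 0.0545] yawY 101.29 xdir [ 0. -0. -1.] F [-0.2 -0.4 -0.4] open 0.0533
[-0.00199304 -0.01772214 -0.00053826]
```

```bash
python3 -m crank '[{"linear":[0,0,0],"rot":[0,0,0],"hand":0.68},{"linear":[0,0,0],"rot":[0,0,0],"hand":0.75},{"linear":[0,0,0],"rot":[0,0,0],"hand":0.8},{"linear":[0,0,0],"rot":[0,0,0],"hand":0.8},{"linear":[0,0,0.4],"rot":[0,0,0],"hand":0.8},{"linear":[0,0,0.8],"rot":[0,0,0],"hand":0.8},{"linear":[0,0,0.7],"rot":[0,0,0],"hand":0.75},{"linear":[0,0,0],"rot":[0,0,0],"hand":0.75}]'; python3 -c "
from h import *
T,o=st();print((np.array([.4496,.3113,.13])-T[:3,3])/.06)
snap('scene','s7.png')"
```

```text
clock: 28.8
tool_pos: [0.5049, 0.0672, 0.172]
orientation: [-86.5, 90.0, -75.2]
force: [1.0, 0.9, -0.0]
opening: 0.0658
t 28.8 tcp [0.5049 0.0672 0.172 ] yawY 101.3 xdir [ 0.    -0.001 -1.   ] F [ 1.   0.9 -0. ] open 0.0658
[-0.92208431  4.06776166 -0.69981918]
```

View pics/s7.png

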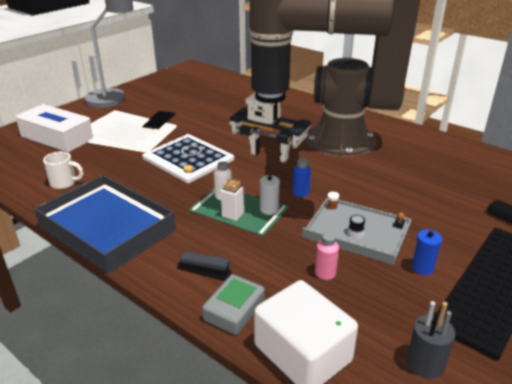

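All three now stand upright on the pad at (222,181), (232,200) and (269,194). The loupe is next.

```bash
python3 -m crank '[{"linear":[-0.2,0.9,0],"rot":[0,0,0],"hand":0.75},{"linear":[-0.2,0.9,0],"rot":[0,0,0],"hand":0.75},{"linear":[-0.2,0.9,0],"rot":[0,0,0],"hand":0.75},{"linear":[-0.2,0.9,-0.1],"rot":[0,0,0],"hand":0.75},{"linear":[-0.1,0.4,-0.1],"rot":[0.05,-0.1,0],"hand":0.75},{"linear":[0,0,-0.3],"rot":[0,0,0],"hand":0.75},{"linear":[0,0,0],"rot":[0,0,0],"hand":0.75},{"linear":[0,0,0],"rot":[0,0,0],"hand":0.75}]'; python3 -c "
from h import *
T,o=st();print((np.array([.4496,.3113,.025])-T[:3,3])/.06)
"
```

```text
clock: 29.85
tool_pos: [0.4436, 0.3107, 0.1307]
orientation: [-124.4, 89.6, -113.3]
force: [0.2, 1.2, 0.4]
opening: 0.0652
t 29.85 tcp [0.4436 0.3107 0.1307] yawY 101.09 xdir [-0.003 -0.006 -1.   ] F [0.2 1.2 0.4] open 0.0652
[ 0.09966838  0.01074021 -1.76087439]
```

```bash
python3 -m crank '[{"linear":[0.08,0,-0.3],"rot":[0.06,-0.03,0],"hand":0.75},{"linear":[0,0,-0.4],"rot":[0,0,0],"hand":0.75},{"linear":[0,0,-0.4],"rot":[0,0,0],"hand":0.75},{"linear":[0,0,-0.2],"rot":[0,0,0],"hand":0.75},{"linear":[0,0,0],"rot":[0,0,0],"hand":0.75},{"linear":[0,0,0],"rot":[0,0,0],"hand":0.75}]'; python3 -c "
from h import *
T,o=st();print((np.array([.4496,.3113,.025])-T[:3,3])/.06)
"
```

```text
clock: 30.6
tool_pos: [0.4514, 0.3101, 0.0546]
orientation: [30.5, 89.7, 41.4]
force: [-0.3, 0.2, 0.3]
opening: 0.0656
t 30.6 tcp [0.4514 0.3101 0.0546] yawY 100.9 xdir [ 0.004  0.004 -1.   ] F [-0.3  0.2  0.3] open 0.0656
[-0.02990876  0.01919384 -0.49268123]
```

```bash
python3 -m crank '[{"linear":[-0.06,0.0,-0.2],"rot":[-0.06,0.06,0],"hand":0.75},{"linear":[0,0,-0.2],"rot":[0,0,0],"hand":0.75},{"linear":[0,0,0],"rot":[0,0,0],"hand":0.75},{"linear":[0,0,0],"rot":[0,0,0],"hand":0.75}]'; python3 -c "
from h import *
T,o=st();print((np.array([.4496,.3113,.025])-T[:3,3])/.06)
"
```

```text
clock: 31.1
tool_pos: [0.448, 0.3108, 0.0301]
orientation: [-128.7, 90.0, -117.8]
force: [-0.3, -0.6, 0.6]
opening: 0.066
t 31.1 tcp [0.448  0.3108 0.0301] yawY 100.92 xdir [-0. -0. -1.] F [-0.3 -0.6  0.6] open 0.066
[ 0.02746467  0.00772159 -0.08520703]
```

```bash
python3 -m crank '[{"linear":[0.025,0.01,-0.08],"rot":[0,0,0],"hand":0.75},{"linear":[0,0,0],"rot":[0,0,0],"hand":0.75},{"linear":[0,0,0],"rot":[0,0,0],"hand":0.75}]'; python3 -c "
from h import *
T,o=st();print((np.array([.4496,.3113,.025])-T[:3,3])/.06)
"
```

```text
clock: 31.48
tool_pos: [0.4498, 0.3117, 0.0253]
orientation: [-0.5, 90.0, 10.4]
force: [0.1, 0.0, -0.3]
opening: 0.0657
t 31.48 tcp [0.4498 0.3117 0.0253] yawY 100.92 xdir [ 0.  0. -1.] F [ 0.1  0.  -0.3] open 0.0657
[-0.00319319 -0.00705099 -0.00507345]
```

```bash
python3 -m crank '[{"linear":[0,0,0],"rot":[0,0,0],"hand":0.25},{"linear":[0,0,0],"rot":[0,0,0],"hand":0.25},{"linear":[0,0,0],"rot":[0,0,0],"hand":0.25},{"linear":[0,0,0],"rot":[0,0,0],"hand":0.25},{"linear":[0,0,0],"rot":[0,0,0],"hand":0.25},{"linear":[0,0,0],"rot":[0,0,0],"hand":0.25}]'; python3 -c "
from h import *
T,o=st()
"
```

```text
clock: 32.22
tool_pos: [0.4499, 0.3119, 0.0256]
orientation: [37.6, 90.0, 48.5]
force: [-0.1, -0.2, -0.0]
opening: 0.0389
t 32.23 tcp [0.4499 0.3119 0.0256] yawY 100.92 xdir [ 0.001  0.001 -1.   ] F [-0.1 -0.2 -0. ] open 0.0389
```

```bash
python3 -m crank '[{"linear":[0,0,0.3],"rot":[0,0,0],"hand":0.25},{"linear":[0,0,0.7],"rot":[0,0,0],"hand":0.25},{"linear":[0,0,0.8],"rot":[0,0,0],"hand":0.25},{"linear":[0,0,0.8],"rot":[0,0,0],"hand":0.25},{"linear":[0,0,0.6],"rot":[0,0,0],"hand":0.25},{"linear":[0.1,-0.5,0.2],"rot":[0,0,0],"hand":0.25},{"linear":[0.2,-0.9,0],"rot":[0,0,0],"hand":0.25},{"linear":[0.2,-0.9,0],"rot":[0,0,0],"hand":0.25},{"linear":[0.2,-0.9,0],"rot":[0,0,0],"hand":0.25},{"linear":[0.1,-0.9,0],"rot":[0,0,0],"hand":0.25},{"linear":[0,-0.9,0],"rot":[0,0,0],"hand":0.25},{"linear":[0,-0.9,0],"rot":[0,0,0],"hand":0.25},{"linear":[0,-0.9,0],"rot":[0,0,0],"hand":0.25},{"linear":[0,-0.9,0],"rot":[0,0,0],"hand":0.25},{"linear":[0,-0.9,0],"rot":[0,0,0],"hand":0.25},{"linear":[0,-0.9,0],"rot":[0,0,0],"hand":0.25},{"linear":[0,-0.5,0],"rot":[0,0,0],"hand":0.25},{"linear":[0,0,0],"rot":[0,0,0],"hand":0.25},{"linear":[0,0,0],"rot":[0,0,0],"hand":0.25}]'; python3 -c "
from h import *
s=wsnap('w3.png');np.savez('w3.npz',**s)
snap('scene','s8.png')
"
```

```text
clock: 34.6
tool_pos: [0.4918, -0.3083, 0.2338]
orientation: [152.9, 89.9, 163.8]
force: [-0.4, 1.5, -1.1]
opening: 0.039
t 34.6 tcp [ 0.4918 -0.3083  0.2338] yawY 100.99 xdir [-0.002  0.001 -1.   ] F [-0.4  1.5 -1.1] open 0.039
```

View pics/w3.png

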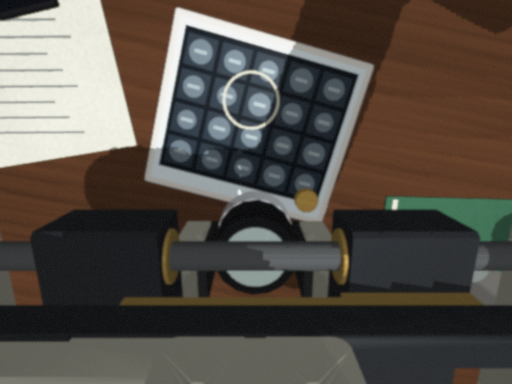

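View pics/s8.png

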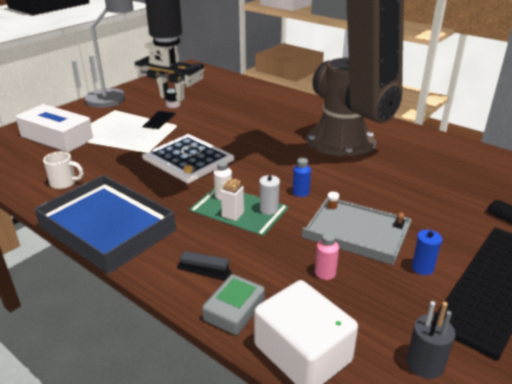

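```bash
python3 - <<'E'
from h import *
s=dict(np.load('w3.npz'));T=s['T'];P=cloud(s,T);im=s['image'].astype(int)
m=(im[...,0]>im[...,2]+8)&(im[...,0]>120)
v,u=np.nonzero(m);d=np.hypot(u-250,v-100);k=(d>23)&(d<35)
pts=np.array([u[k],v[k]]).T.astype(np.float32)
e=cv2.fitEllipse(pts);print(len(pts),e)
print('z film',np.median(P[90:112,240:262,2]))
for z in(.018,.02):print(ray(s,*e[0],z,T))
t=dict(np.load('top0.npz'));im=t['image'].astype(int)
m=(im[...,0]>im[...,2]+3)&(im[...,0]>120);v,u=np.nonzero(m);d=np.hypot(u-371.7,v-221.3);k=(d>8)&(d<13)
e=cv2.fitEllipse(np.array([u[k],v[k]]).T.astype(np.float32));print(k.sum(),e,ray(t,*e[0],.019))
Q=np.load('topP.npy');print(np.median(Q[216:226,366:376,2]))
E
```

```text
389 ((250.57240295410156, 99.65266418457031), (54.2032585144043, 56.20545196533203), 173.9508514404297)
z film 0.018885856767961506
[ 0.41382516 -0.32905796  0.018     ]
[ 0.41390102 -0.32901814  0.02      ]
19 ((370.9952697753906, 221.32669067382812), (19.121219635009766, 20.252782821655273), 135.46763610839844) [ 0.41298644 -0.3265464   0.019     ]
0.020228650255088798
```

```bash
python3 -m crank '[{"linear":[-0.6,-0.16,-0.2],"rot":[0,0,0],"hand":0.25},{"linear":[-0.65,-0.16,-0.4],"rot":[0,0,0],"hand":0.25},{"linear":[0,0,-0.6],"rot":[0,0,0],"hand":0.25},{"linear":[0,0,-0.6],"rot":[0,0,0],"hand":0.25},{"linear":[0,0,-0.4],"rot":[0,0,0],"hand":0.25},{"linear":[0,0,0],"rot":[0,0,0],"hand":0.25},{"linear":[0,0,0],"rot":[0,0,0],"hand":0.25}]'; python3 -c "
from h import *
T,o=st();print((np.array([.4138,-.329,.0386])-T[:3,3])/.06)
"
```

```text
clock: 35.58
tool_pos: [0.4182, -0.3215, 0.1027]
orientation: [-32.0, 89.7, -20.3]
force: [-0.5, 0.5, -0.7]
opening: 0.039
t 35.58 tcp [ 0.4182 -0.3215  0.1027] yawY 101.71 xdir [ 0.005 -0.002 -1.   ] F [-0.5  0.5 -0.7] open 0.039
[-0.07252176 -0.12434158 -1.06792033]
```

```bash
python3 -m crank '[{"linear":[-0.07,-0.12,-0.3],"rot":[0.02,0.06,0],"hand":0.25},{"linear":[0,0,-0.3],"rot":[0,0,0],"hand":0.25},{"linear":[0,0,-0.1],"rot":[0,0,0],"hand":0.25},{"linear":[0,0,0],"rot":[0,0,0],"hand":0.25},{"linear":[0,0,0],"rot":[0,0,0],"hand":0.25}]'; python3 -c "
from h import *
T,o=st();print((np.array([.4138,-.329,.0386])-T[:3,3])/.06)
"
```

```text
clock: 36.2
tool_pos: [0.4156, -0.3302, 0.0611]
orientation: [-35.3, 89.7, -23.5]
force: [0.2, 0.3, -1.4]
opening: 0.0387
t 36.2 tcp [ 0.4156 -0.3302  0.0611] yawY 101.78 xdir [ 0.004 -0.002 -1.   ] F [ 0.2  0.3 -1.4] open 0.0387
[-0.02951794  0.02022644 -0.37560749]
```

```bash
python3 -m crank '[{"linear":[-0.04,0.03,-0.15],"rot":[0.02,0.05,0],"hand":0.25},{"linear":[0,0,0],"rot":[0,0,0],"hand":0.25},{"linear":[0,0,-0.14],"rot":[0,0,0],"hand":0.25},{"linear":[0,0,0],"rot":[0,0,0],"hand":0.25},{"linear":[0,0,0],"rot":[0,0,0],"hand":0.25}]'; python3 -c "
from h import *
T,o=st();print((np.array([.4138,-.329,.0386])-T[:3,3])/.06)
"
```

```text
clock: 36.83
tool_pos: [0.4135, -0.3285, 0.0433]
orientation: [-38.6, 89.9, -26.8]
force: [0.5, -0.2, -1.3]
opening: 0.0388
t 36.83 tcp [ 0.4135 -0.3285  0.0433] yawY 101.8 xdir [ 0.001 -0.001 -1.   ] F [ 0.5 -0.2 -1.3] open 0.0388
[ 0.00472473 -0.0091378  -0.07821136]
```

```bash
python3 -m crank '[{"linear":[0,0,-0.06],"rot":[0,0,0],"hand":0.25},{"linear":[0,0,0],"rot":[0,0,0],"hand":0.25},{"linear":[0,0,-0.02],"rot":[0,0,0],"hand":0.25},{"linear":[0,0,0],"rot":[0,0,0],"hand":0.25},{"linear":[0,0,0],"rot":[0,0,0],"hand":0.25}]'; python3 -c "
from h import *
T,o=st();print((np.array([.4138,-.329,.0386])-T[:3,3])/.06)
"
```

```text
clock: 37.45
tool_pos: [0.4137, -0.3286, 0.0384]
orientation: [-38.3, 89.9, -26.5]
force: [0.0, -0.7, -1.9]
opening: 0.0389
t 37.45 tcp [ 0.4137 -0.3286  0.0384] yawY 101.8 xdir [ 0.002 -0.001 -1.   ] F [ 0.  -0.7 -1.9] open 0.0389
[ 0.00119174 -0.00733479  0.00252821]
```

```bash
python3 -m crank '[{"linear":[0,0,-0.015],"rot":[0,0,0],"hand":0.25},{"linear":[0,0,0],"rot":[0,0,0],"hand":0.25}]'; python3 -c "
from h import *
T,o=st();print((np.array([.4138,-.329,.0386])-T[:3,3])/.06)
"
```

```text
clock: 37.7
tool_pos: [0.4138, -0.3286, 0.0376]
orientation: [-36.8, 89.9, -25.0]
force: [0.0, 0.5, -0.5]
opening: 0.0391
t 37.7 tcp [ 0.4138 -0.3286  0.0376] yawY 101.8 xdir [ 0.002 -0.001 -1.   ] F [ 0.   0.5 -0.5] open 0.0391
[-0.00063485 -0.00725624  0.01622529]
```

```bash
python3 -m crank '[{"linear":[0,0,-0.015],"rot":[0,0,0],"hand":0.25},{"linear":[0,0,0],"rot":[0,0,0],"hand":0.25},{"linear":[0,0,0],"rot":[0,0,0],"hand":0.25}]'; python3 -c "
from h import *
T,o=st();print((np.array([.4138,-.329,.0386])-T[:3,3])/.06)
"
```

```text
clock: 38.08
tool_pos: [0.414, -0.3286, 0.0377]
orientation: [-39.9, 89.9, -28.1]
force: [-1.0, 0.3, -1.3]
opening: 0.0386
t 38.08 tcp [ 0.414  -0.3286  0.0377] yawY 101.83 xdir [ 0.002 -0.001 -1.   ] F [-1.   0.3 -1.3] open 0.0386
[-0.00374824 -0.0061474   0.01567344]
```

```bash
python3 -m crank '[{"linear":[0,0,-0.015],"rot":[0,0,0],"hand":0.25},{"linear":[0,0,0],"rot":[0,0,0],"hand":0.25},{"linear":[0,0,0],"rot":[0,0,0],"hand":0.25}]'; python3 -c "
from h import *
T,o=st();print((np.array([.4138,-.329,.0386])-T[:3,3])/.06)
"
```

```text
clock: 38.45
tool_pos: [0.4142, -0.3287, 0.0376]
orientation: [-43.7, 89.8, -31.9]
force: [-0.2, -0.5, 0.5]
opening: 0.0389
t 38.45 tcp [ 0.4142 -0.3287  0.0376] yawY 101.85 xdir [ 0.002 -0.002 -1.   ] F [-0.2 -0.5  0.5] open 0.0389
[-0.00584416 -0.004964    0.01688252]
```

Contact confirmed: z stays at 0.0376. Releasing, then lifting and backing off for a look.

```bash
python3 -m crank '[{"linear":[0,0,0],"rot":[0,0,0],"hand":0.5},{"linear":[0,0,0],"rot":[0,0,0],"hand":0.6},{"linear":[0,0,0],"rot":[0,0,0],"hand":0.65},{"linear":[0,0,0],"rot":[0,0,0],"hand":0.65},{"linear":[0,0,0.4],"rot":[0,0,0],"hand":0.65},{"linear":[0,0,0.8],"rot":[0,0,0],"hand":0.65},{"linear":[0,0,0.9],"rot":[0,0,0],"hand":0.75},{"linear":[0.4,0.1,0.8],"rot":[0,0,0],"hand":0.75},{"linear":[0.9,0.3,0],"rot":[0,0,0],"hand":0.75},{"linear":[0,0,0],"rot":[0,0,0],"hand":0.75},{"linear":[0,0,0],"rot":[0,0,0],"hand":0.75}]'; python3 -c "
from h import *
s=wsnap('w4.png');np.savez('w4.npz',**s);T=s['T'];P=cloud(s,T)
q=P[(P[...,2]>.055)&(P[...,2]<.075)&(np.hypot(P[...,0]-.4138,P[...,1]+.329)<.035)]
print(len(q),q.mean(0),cv2.minEnclosingCircle(q[:,:2].astype(np.float32)))
im=s['image'];u,v=proj(s,[.4138,-.329,.019],T).astype(int);print(u,v)
cv2.imwrite('pics/w4c.png',cv2.cvtColor(cv2.resize(im[max(0,v-70):v+70,max(0,u-80):u+80],None,fx=4.5,fy=4,interpolation=cv2.INTER_CUBIC),cv2.COLOR_RGB2BGR))
"
```

```text
clock: 39.83
tool_pos: [0.4923, -0.3036, 0.2174]
orientation: [-32.6, 89.9, -20.8]
force: [0.6, 0.2, -0.6]
opening: 0.0656
t 39.83 tcp [ 0.4923 -0.3036  0.2174] yawY 101.78 xdir [ 0.002 -0.001 -1.   ] F [ 0.6  0.2 -0.6] open 0.0656
1368 [ 0.4141672  -0.32982112  0.06195349] ((0.4143362045288086, -0.32970836758613586), 0.01991194300353527)
247 96
```

View pics/w4c.png

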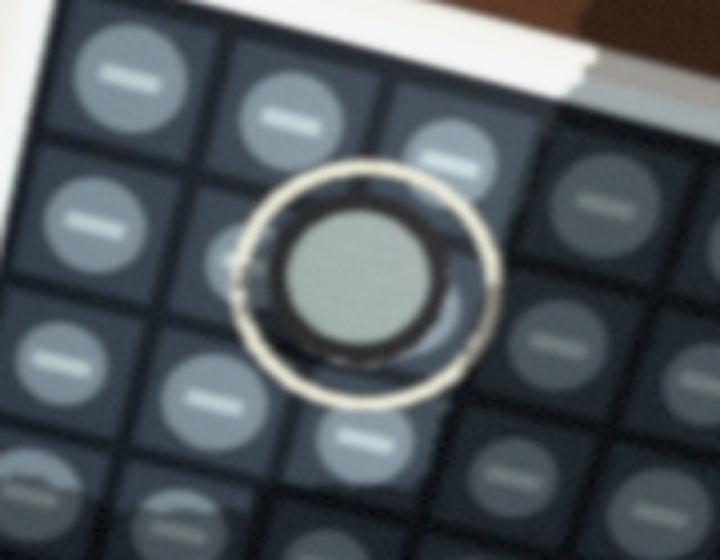

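```bash
python3 -m crank '[{"linear":[0.15,0.8,0],"rot":[0,0,0],"hand":0.75},{"linear":[0.15,0.9,0],"rot":[0,0,0],"hand":0.75},{"linear":[0.15,0.9,-0.1],"rot":[0,0,0],"hand":0.75},{"linear":[0.15,0.8,-0.2],"rot":[0,0,0],"hand":0.75},{"linear":[0.05,0.2,-0.3],"rot":[0,0,0],"hand":0.75},{"linear":[0,0,0],"rot":[0,0,0],"hand":0.75},{"linear":[0,0,0],"rot":[0,0,0],"hand":0.75}]'; python3 -c "
from h import *
T,o=st();print((np.array([.5329,-.0788,.0552])-T[:3,3])/.06)
"
```

```text
clock: 40.75
tool_pos: [0.5263, -0.0856, 0.179]
orientation: [-162.1, 89.9, -150.7]
force: [-0.8, 0.8, 0.5]
opening: 0.0656
t 40.75 tcp [ 0.5263 -0.0856  0.179 ] yawY 101.41 xdir [-0.002 -0.001 -1.   ] F [-0.8  0.8  0.5] open 0.0656
[ 0.10999793  0.11325984 -2.06278691]
```

```bash
python3 -m crank '[{"linear":[0.1,0.11,0],"rot":[0,0,0],"hand":0.75},{"linear":[0,0,0],"rot":[0,0,0],"hand":0.75},{"linear":[0,0,-0.6],"rot":[0,0,0],"hand":0.75},{"linear":[0,0,-0.5],"rot":[0,0,0],"hand":0.75},{"linear":[0,0,0],"rot":[0,0,0],"hand":0.75},{"linear":[0,0,0],"rot":[0,0,0],"hand":0.75}]'; python3 -c "
from h import *
T,o=st();print((np.array([.5329,-.0788,.0552])-T[:3,3])/.06)
"
```

```text
clock: 41.5
tool_pos: [0.5348, -0.0816, 0.1155]
orientation: [-24.3, 89.8, -13.1]
force: [0.2, -0.3, 0.2]
opening: 0.0656
t 41.5 tcp [ 0.5348 -0.0816  0.1155] yawY 101.18 xdir [ 0.004 -0.001 -1.   ] F [ 0.2 -0.3  0.2] open 0.0656
[-0.03120456  0.04682958 -1.00456689]
```

```bash
python3 -m crank '[{"linear":[-0.05,0.045,0],"rot":[0,0.05,0],"hand":0.75},{"linear":[0,0,0],"rot":[0,0,0],"hand":0.75},{"linear":[0,0,-0.4],"rot":[0,0,0],"hand":0.75},{"linear":[0,0,-0.4],"rot":[0,0,0],"hand":0.75},{"linear":[0,0,0],"rot":[0,0,0],"hand":0.75},{"linear":[0,0,0],"rot":[0,0,0],"hand":0.75}]'; python3 -c "
from h import *
T,o=st();print((np.array([.5329,-.0788,.0552])-T[:3,3])/.06)
"
```

```text
clock: 42.25
tool_pos: [0.5353, -0.0781, 0.0726]
orientation: [-10.4, 89.5, 0.8]
force: [0.3, -0.4, -0.5]
opening: 0.066
t 42.25 tcp [ 0.5353 -0.0781  0.0726] yawY 101.25 xdir [ 0.009  0.    -1.   ] F [ 0.3 -0.4 -0.5] open 0.066
[-0.03966169 -0.01095132 -0.29003542]
```

```bash
python3 -m crank '[{"linear":[-0.05,-0.01,-0.27],"rot":[0,0.1,0],"hand":0.75},{"linear":[0,0,0],"rot":[0,0,0],"hand":0.75},{"linear":[0,0,0],"rot":[0,0,0],"hand":0.75}]'; python3 -c "
from h import *
T,o=st();print((np.array([.5329,-.0788,.0552])-T[:3,3])/.06)
"
```

```text
clock: 42.62
tool_pos: [0.5331, -0.0786, 0.057]
orientation: [0.7, 89.9, 12.0]
force: [-0.1, 0.0, 1.3]
opening: 0.0658
t 42.62 tcp [ 0.5331 -0.0786  0.057 ] yawY 101.26 xdir [ 0.002  0.001 -1.   ] F [-0.1  0.   1.3] open 0.0658
[-0.00364602 -0.00313086 -0.02988345]
```

```bash
python3 -m crank '[{"linear":[0,0,-0.025],"rot":[0,0.02,0],"hand":0.75},{"linear":[0,0,0],"rot":[0,0,0],"hand":0.75},{"linear":[0,0,0],"rot":[0,0,0],"hand":0.3},{"linear":[0,0,0],"rot":[0,0,0],"hand":0.3},{"linear":[0,0,0],"rot":[0,0,0],"hand":0.3},{"linear":[0,0,0],"rot":[0,0,0],"hand":0.3},{"linear":[0,0,0],"rot":[0,0,0],"hand":0.3}]'; python3 -c "
from h import *
T,o=st()
"
```

```text
clock: 43.5
tool_pos: [0.5334, -0.0786, 0.0559]
orientation: [12.1, 89.9, 23.4]
force: [0.8, -1.3, -0.4]
opening: 0.0494
t 43.5 tcp [ 0.5334 -0.0786  0.0559] yawY 101.27 xdir [ 0.001  0.001 -1.   ] F [ 0.8 -1.3 -0.4] open 0.0494
```

```bash
python3 -m crank '[{"linear":[0,0,0.3],"rot":[0,0,0],"hand":0.3},{"linear":[0,0,0.7],"rot":[0,0,0],"hand":0.3},{"linear":[0,0,0.8],"rot":[0,0,0],"hand":0.3},{"linear":[0,0,0.6],"rot":[0,0,0],"hand":0.3},{"linear":[-0.1,0.5,0],"rot":[0,0,0],"hand":0.3},{"linear":[-0.18,0.8,0],"rot":[0,0,0],"hand":0.3},{"linear":[-0.18,0.8,0],"rot":[0,0,0],"hand":0.3},{"linear":[-0.18,0.8,0],"rot":[0,0,0],"hand":0.3},{"linear":[-0.18,0.8,0],"rot":[0,0,0],"hand":0.3},{"linear":[-0.18,0.8,0],"rot":[0,0,0],"hand":0.3},{"linear":[-0.1,0.6,0],"rot":[0,0,0],"hand":0.3},{"linear":[-0.1,0.2,0],"rot":[0,0,0],"hand":0.3},{"linear":[0,0,0],"rot":[0,0,0],"hand":0.3},{"linear":[0,0,0],"rot":[0,0,0],"hand":0.3}]'; python3 -c "
from h import *
T,o=st();print((np.array([.4643,.2463,.0579])-T[:3,3])/.06)
"
```

```text
clock: 45.25
tool_pos: [0.4534, 0.2468, 0.2017]
orientation: [165.1, 89.7, 176.2]
force: [0.5, -0.4, -1.2]
opening: 0.0493
t 45.25 tcp [0.4534 0.2468 0.2017] yawY 101.06 xdir [-0.005  0.    -1.   ] F [ 0.5 -0.4 -1.2] open 0.0493
[ 0.18214145 -0.00791976 -2.39721657]
```

```bash
python3 -m crank '[{"linear":[0.17,-0.03,-0.3],"rot":[0,-0.06,-0.05],"hand":0.3},{"linear":[0,0,-0.6],"rot":[0,0,0],"hand":0.3},{"linear":[0,0,-0.6],"rot":[0,0,0],"hand":0.3},{"linear":[0,0,-0.4],"rot":[0,0,0],"hand":0.3},{"linear":[0,0,-0.1],"rot":[0,0,0],"hand":0.3},{"linear":[0,0,0],"rot":[0,0,0],"hand":0.3},{"linear":[0,0,0],"rot":[0,0,0],"hand":0.3}]'; python3 -c "
from h import *
T,o=st();print((np.array([.4643,.2463,.0579])-T[:3,3])/.06)
"
```

```text
clock: 46.12
tool_pos: [0.4669, 0.2394, 0.0815]
orientation: [27.6, 89.7, 38.0]
force: [-0.4, 0.4, -1.0]
opening: 0.0497
t 46.12 tcp [0.4669 0.2394 0.0815] yawY 100.37 xdir [ 0.004  0.003 -1.   ] F [-0.4  0.4 -1. ] open 0.0497
[-0.04254538  0.11476085 -0.39319306]
```

```bash
python3 -m crank '[{"linear":[-0.06,0.09,-0.15],"rot":[-0.05,0.05,0],"hand":0.3},{"linear":[0,0,0],"rot":[0,0,0],"hand":0.3},{"linear":[0,0,-0.12],"rot":[0,0,0],"hand":0.3},{"linear":[0,0,0],"rot":[0,0,0],"hand":0.3},{"linear":[0,0,0],"rot":[0,0,0],"hand":0.3}]'; python3 -c "
from h import *
T,o=st();print((np.array([.4643,.2463,.0579])-T[:3,3])/.06)
"
```

```text
clock: 46.75
tool_pos: [0.4637, 0.2463, 0.0659]
orientation: [12.3, 89.9, 22.7]
force: [0.5, 1.0, -0.6]
opening: 0.0495
t 46.75 tcp [0.4637 0.2463 0.0659] yawY 100.42 xdir [ 0.001  0.001 -1.   ] F [ 0.5  1.  -0.6] open 0.0495
[ 0.01031409  0.00058786 -0.13368461]
```

```bash
python3 -m crank '[{"linear":[0,-0.01,-0.1],"rot":[0,0,0],"hand":0.3},{"linear":[0,0,0],"rot":[0,0,0],"hand":0.3},{"linear":[0,0,-0.03],"rot":[0,0,0],"hand":0.3},{"linear":[0,0,0],"rot":[0,0,0],"hand":0.3},{"linear":[0,0,0],"rot":[0,0,0],"hand":0.3}]'; python3 -c "
from h import *
T,o=st();print((np.array([.4643,.2463,.0579])-T[:3,3])/.06)
"
```

```text
clock: 47.38
tool_pos: [0.464, 0.2458, 0.0579]
orientation: [18.6, 89.9, 29.0]
force: [-0.3, 0.2, -1.1]
opening: 0.0491
t 47.38 tcp [0.464  0.2458 0.0579] yawY 100.41 xdir [ 0.002  0.001 -1.   ] F [-0.3  0.2 -1.1] open 0.0491
[ 0.00441521  0.00853016 -0.00045763]
```

```bash
python3 -m crank '[{"linear":[0,0,-0.015],"rot":[0,0,0],"hand":0.3},{"linear":[0,0,0],"rot":[0,0,0],"hand":0.3},{"linear":[0,0,0],"rot":[0,0,0],"hand":0.64},{"linear":[0,0,0],"rot":[0,0,0],"hand":0.7},{"linear":[0,0,0],"rot":[0,0,0],"hand":0.75},{"linear":[0,0,0],"rot":[0,0,0],"hand":0.75},{"linear":[0,0,0.4],"rot":[0,0,0],"hand":0.75},{"linear":[0,0,0.8],"rot":[0,0,0],"hand":0.75},{"linear":[0,0,0.8],"rot":[0,0,0],"hand":0.75},{"linear":[0,0,0],"rot":[0,0,0],"hand":0.75}]'; python3 -c "
from h import *
T,o=st();print((np.array([.5876,.0051,.055])-T[:3,3])/.06)
snap('scene','s9.png')"
```

```text
clock: 48.62
tool_pos: [0.4639, 0.2453, 0.1808]
orientation: [-16.2, 89.9, -5.8]
force: [0.4, -0.9, -0.9]
opening: 0.0653
t 48.62 tcp [0.4639 0.2453 0.1808] yawY 100.44 xdir [ 0.002 -0.    -1.   ] F [ 0.4 -0.9 -0.9] open 0.0653
[ 2.06085155 -4.00402074 -2.09596912]
```

View pics/s9.png

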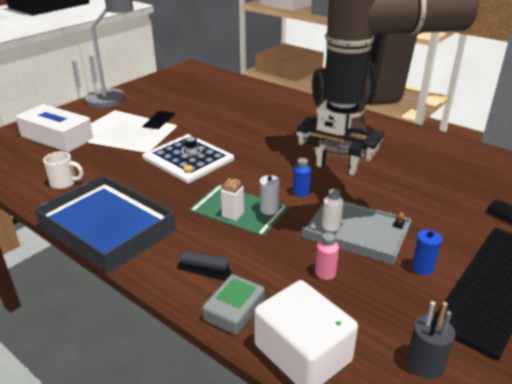

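The bottle is back in the tray, upright. Pot next.

```bash
python3 -m crank '[{"linear":[0.4,-0.8,0],"rot":[0,0,0.2],"hand":0.75},{"linear":[0.42,-0.85,0],"rot":[0,0,0],"hand":0.75},{"linear":[0.42,-0.85,0],"rot":[0,0,0],"hand":0.75},{"linear":[0.42,-0.85,0],"rot":[0,0,0],"hand":0.75},{"linear":[0.35,-0.6,0],"rot":[0,0,0],"hand":0.75},{"linear":[0,0,0],"rot":[0,0,0],"hand":0.75},{"linear":[0,0,0],"rot":[0,0,0],"hand":0.75}]'; python3 -c "
from h import *
T,o=st();print((np.array([.5876,.0051,.055])-T[:3,3])/.06)
"
```

```text
clock: 49.55
tool_pos: [0.5818, -0.0003, 0.1694]
orientation: [-170.0, 89.2, -158.4]
force: [-0.5, 0.6, -1.8]
opening: 0.0658
t 49.55 tcp [ 5.818e-01 -3.000e-04  1.694e-01] yawY 101.56 xdir [-0.013 -0.005 -1.   ] F [-0.5  0.6 -1.8] open 0.0658
[ 0.09598487  0.08992776 -1.90708445]
```

```bash
python3 -m crank '[{"linear":[0.09,0.09,0],"rot":[0.06,-0.15,0],"hand":0.75},{"linear":[0,0,0],"rot":[0,0,0],"hand":0.75},{"linear":[0,0,-0.5],"rot":[0,0,0],"hand":0.75},{"linear":[0,0,-0.4],"rot":[0,0,0],"hand":0.75},{"linear":[0,0,0],"rot":[0,0,0],"hand":0.75},{"linear":[0,0,0],"rot":[0,0,0],"hand":0.75}]'; python3 -c "
from h import *
T,o=st();print((np.array([.5876,.0051,.055])-T[:3,3])/.06)
"
```

```text
clock: 50.3
tool_pos: [0.5873, 0.0103, 0.1159]
orientation: [7.8, 89.8, 19.8]
force: [0.4, -0.0, -0.1]
opening: 0.0655
t 50.3 tcp [0.5873 0.0103 0.1159] yawY 101.97 xdir [ 0.004  0.001 -1.   ] F [ 0.4 -0.  -0.1] open 0.0655
[ 0.00448385 -0.08711338 -1.01548229]
```

```bash
python3 -m crank '[{"linear":[-0.01,-0.08,0],"rot":[-0.01,0.05,-0.1],"hand":0.75},{"linear":[0,0,0],"rot":[0,0,0],"hand":0.75},{"linear":[0,0,-0.4],"rot":[0,0,0],"hand":0.75},{"linear":[0,0,-0.4],"rot":[0,0,0],"hand":0.75},{"linear":[0,0,0],"rot":[0,0,0],"hand":0.75},{"linear":[0,0,0],"rot":[0,0,0],"hand":0.75}]'; python3 -c "
from h import *
T,o=st();print((np.array([.5876,.0051,.055])-T[:3,3])/.06)
"
```

```text
clock: 51.05
tool_pos: [0.5898, 0.0057, 0.0724]
orientation: [6.0, 89.5, 17.5]
force: [-0.3, 0.2, 0.7]
opening: 0.0656
t 51.05 tcp [0.5898 0.0057 0.0724] yawY 101.46 xdir [ 0.008  0.002 -1.   ] F [-0.3  0.2  0.7] open 0.0656
[-0.03712183 -0.00918619 -0.28987915]
```

```bash
python3 -m crank '[{"linear":[-0.04,-0.01,-0.29],"rot":[-0.02,0.09,0],"hand":0.75},{"linear":[0,0,0],"rot":[0,0,0],"hand":0.75},{"linear":[0,0,0],"rot":[0,0,0],"hand":0.75},{"linear":[0,0,0],"rot":[0,0,0],"hand":0.3},{"linear":[0,0,0],"rot":[0,0,0],"hand":0.3},{"linear":[0,0,0],"rot":[0,0,0],"hand":0.3},{"linear":[0,0,0],"rot":[0,0,0],"hand":0.3},{"linear":[0,0,0],"rot":[0,0,0],"hand":0.3}]'; python3 -c "
from h import *
T,o=st();print((np.array([.5876,.0051,.055])-T[:3,3])/.06)
"
```

```text
clock: 52.05
tool_pos: [0.5886, 0.0054, 0.0563]
orientation: [19.6, 89.8, 31.1]
force: [0.6, 0.4, -1.1]
opening: 0.0457
t 52.05 tcp [0.5886 0.0054 0.0563] yawY 101.46 xdir [ 0.003  0.002 -1.   ] F [ 0.6  0.4 -1.1] open 0.0457
[-0.01590175 -0.00520403 -0.02146565]
```

```bash
python3 -m crank '[{"linear":[0,0,0.3],"rot":[0,0,0],"hand":0.3},{"linear":[0,0,0.7],"rot":[0,0,0],"hand":0.3},{"linear":[0,0,0.8],"rot":[0,0,0],"hand":0.3},{"linear":[0,0,0.6],"rot":[0,0,0],"hand":0.3},{"linear":[-0.25,0.5,0],"rot":[0,0,-0.2],"hand":0.3},{"linear":[-0.6,0.8,0],"rot":[0,0,-0.2],"hand":0.3},{"linear":[-0.6,0.8,0],"rot":[0,0,-0.2],"hand":0.3},{"linear":[-0.6,0.8,0],"rot":[0,0,-0.2],"hand":0.3},{"linear":[-0.6,0.8,0],"rot":[0,0,0],"hand":0.3},{"linear":[-0.4,0.7,0],"rot":[0,0,0],"hand":0.3},{"linear":[-0.2,0.4,0],"rot":[0,0,0],"hand":0.3},{"linear":[0,0,0],"rot":[0,0,0],"hand":0.3},{"linear":[0,0,0],"rot":[0,0,0],"hand":0.3}]'; python3 -c "
from h import *
T,o=st();print((np.array([.3862,.2964,.0583])-T[:3,3])/.06)
"
```

```text
clock: 53.68
tool_pos: [0.383, 0.2993, 0.2027]
orientation: [128.7, 89.8, 135.9]
force: [-0.2, -1.2, -1.6]
opening: 0.0459
t 53.67 tcp [0.383  0.2993 0.2027] yawY 97.19 xdir [-0.002  0.002 -1.   ] F [-0.2 -1.2 -1.6] open 0.0459
[ 0.05382015 -0.04802439 -2.4063538 ]
```

```bash
python3 -m crank '[{"linear":[0.03,-0.06,-0.3],"rot":[0,0,0.08],"hand":0.3},{"linear":[0,0,-0.6],"rot":[0,0,0],"hand":0.3},{"linear":[0,0,-0.6],"rot":[0,0,0],"hand":0.3},{"linear":[0,0,-0.4],"rot":[0,0,0],"hand":0.3},{"linear":[0,0,-0.1],"rot":[0,0,0],"hand":0.3},{"linear":[0,0,0],"rot":[0,0,0],"hand":0.3},{"linear":[0,0,0],"rot":[0,0,0],"hand":0.3}]'; python3 -c "
from h import *
T,o=st();print((np.array([.3862,.2964,.0583])-T[:3,3])/.06)
"
```

```text
clock: 54.55
tool_pos: [0.3884, 0.2914, 0.0816]
orientation: [85.7, 89.7, 92.9]
force: [-0.4, 0.4, -1.1]
opening: 0.0458
t 54.55 tcp [0.3884 0.2914 0.0816] yawY 97.19 xdir [-0.     0.005 -1.   ] F [-0.4  0.4 -1.1] open 0.0458
[-0.03593505  0.08389106 -0.38834175]
```

```bash
python3 -m crank '[{"linear":[-0.05,0.06,-0.15],"rot":[-0.06,0,0.06],"hand":0.3},{"linear":[0,0,0],"rot":[0,0,0],"hand":0.3},{"linear":[0,0,-0.12],"rot":[0,0,0],"hand":0.3},{"linear":[0,0,0],"rot":[0,0,0],"hand":0.3},{"linear":[0,0,0],"rot":[0,0,0],"hand":0.3}]'; python3 -c "
from h import *
T,o=st();print((np.array([.3862,.2964,.0583])-T[:3,3])/.06)
"
```

```text
clock: 55.18
tool_pos: [0.3856, 0.2964, 0.0659]
orientation: [42.4, 89.9, 50.0]
force: [-0.3, -0.0, -1.5]
opening: 0.0456
t 55.17 tcp [0.3856 0.2964 0.0659] yawY 97.54 xdir [ 0.001  0.002 -1.   ] F [-0.3 -0.  -1.5] open 0.0456
[ 0.00937593 -0.0002454  -0.1274322 ]
```

```bash
python3 -m crank '[{"linear":[0.005,-0.01,-0.1],"rot":[-0.02,0,0],"hand":0.3},{"linear":[0,0,0],"rot":[0,0,0],"hand":0.3},{"linear":[0,0,-0.025],"rot":[0,0,0],"hand":0.3},{"linear":[0,0,0],"rot":[0,0,0],"hand":0.3},{"linear":[0,0,-0.01],"rot":[0,0,0],"hand":0.3},{"linear":[0,0,0],"rot":[0,0,0],"hand":0.3}]'; python3 -c "
from h import *
T,o=st();print((np.array([.3862,.2964,.0583])-T[:3,3])/.06)
"
```

```text
clock: 55.92
tool_pos: [0.3863, 0.296, 0.0583]
orientation: [5.8, 89.9, 13.4]
force: [-0.4, -0.4, -1.2]
opening: 0.0459
t 55.92 tcp [0.3863 0.296  0.0583] yawY 97.56 xdir [ 0.002  0.001 -1.   ] F [-0.4 -0.4 -1.2] open 0.0459
[-0.00123774  0.00610995  0.00054059]
```

Pot on the floor: release it, lift, and go to the canister.

```bash
python3 -m crank '[{"linear":[0,0,-0.015],"rot":[0,0,0],"hand":0.3},{"linear":[0,0,0],"rot":[0,0,0],"hand":0.3},{"linear":[0,0,0],"rot":[0,0,0],"hand":0.6},{"linear":[0,0,0],"rot":[0,0,0],"hand":0.7},{"linear":[0,0,0],"rot":[0,0,0],"hand":0.75},{"linear":[0,0,0],"rot":[0,0,0],"hand":0.75},{"linear":[0,0,0.4],"rot":[0,0,0],"hand":0.75},{"linear":[0,0,0.8],"rot":[0,0,0],"hand":0.75},{"linear":[0,0,0.8],"rot":[0,0,0],"hand":0.75},{"linear":[0,0,0],"rot":[0,0,0],"hand":0.75}]'; python3 -c "
from h import *
T,o=st();print((np.array([.5051,.0676,.0545])-T[:3,3])/.06)
snap('scene','s10.png')"
```

```text
clock: 57.18
tool_pos: [0.3864, 0.2957, 0.1811]
orientation: [-23.8, 89.9, -16.2]
force: [-0.3, -0.1, -1.4]
opening: 0.0658
t 57.17 tcp [0.3864 0.2957 0.1811] yawY 97.59 xdir [ 0.002 -0.001 -1.   ] F [-0.3 -0.1 -1.4] open 0.0658
[ 1.9789302  -3.80118968 -2.10920695]
```

View pics/s10.png

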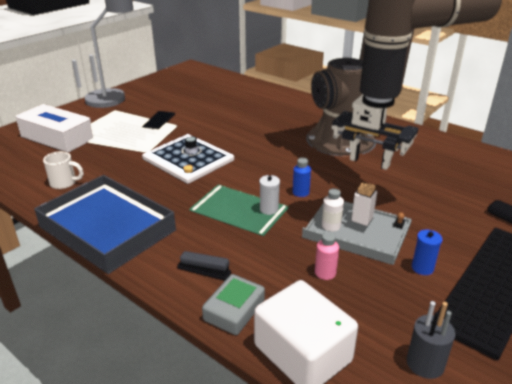

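```bash
python3 -m crank '[{"linear":[0.4,-0.8,0],"rot":[0,0,0.2],"hand":0.85},{"linear":[0.42,-0.85,0],"rot":[0,0,0.2],"hand":0.85},{"linear":[0.42,-0.85,0],"rot":[0,0,0.2],"hand":0.85},{"linear":[0.42,-0.8,0],"rot":[0,0,0.1],"hand":0.85},{"linear":[0.3,-0.5,0],"rot":[0,0,0],"hand":0.85},{"linear":[0,0,0],"rot":[0,0,0],"hand":0.85},{"linear":[0,0,0],"rot":[0,0,0],"hand":0.85}]'; python3 -c "
from h import *
T,o=st();print((np.array([.5051,.0676,.0545])-T[:3,3])/.06)
"
```

```text
clock: 58.1
tool_pos: [0.5015, 0.0584, 0.1709]
orientation: [-153.0, 89.3, -141.7]
force: [-1.2, 0.1, 0.3]
opening: 0.0746
t 58.1 tcp [0.5015 0.0584 0.1709] yawY 101.28 xdir [-0.01  -0.008 -1.   ] F [-1.2  0.1  0.3] open 0.0746
[ 0.05950969  0.15274151 -1.93980924]
```

```bash
python3 -m crank '[{"linear":[0.06,0.15,0],"rot":[0.09,-0.12,0],"hand":0.85},{"linear":[0,0,0],"rot":[0,0,0],"hand":0.85},{"linear":[0,0,-0.5],"rot":[0,0,0],"hand":0.85},{"linear":[0,0,-0.4],"rot":[0,0,0],"hand":0.85},{"linear":[0,0,0],"rot":[0,0,0],"hand":0.85},{"linear":[0,0,0],"rot":[0,0,0],"hand":0.85}]'; python3 -c "
from h import *
T,o=st();print((np.array([.5051,.0676,.0545])-T[:3,3])/.06)
"
```

```text
clock: 58.85
tool_pos: [0.5049, 0.0726, 0.117]
orientation: [15.1, 89.8, 26.7]
force: [-0.2, 0.2, 0.4]
opening: 0.0745
t 58.85 tcp [0.5049 0.0726 0.117 ] yawY 101.7 xdir [ 0.004  0.002 -1.   ] F [-0.2  0.2  0.4] open 0.0745
[ 0.0025482  -0.08410009 -1.04086557]
```

```bash
python3 -m crank '[{"linear":[-0.02,-0.08,0],"rot":[-0.02,0.05,-0.07],"hand":0.85},{"linear":[0,0,0],"rot":[0,0,0],"hand":0.85},{"linear":[0,0,-0.4],"rot":[0,0,0],"hand":0.85},{"linear":[0,0,-0.4],"rot":[0,0,0],"hand":0.85},{"linear":[0,0,0],"rot":[0,0,0],"hand":0.8},{"linear":[0,0,0],"rot":[0,0,0],"hand":0.8}]'; python3 -c "
from h import *
T,o=st();print((np.array([.5051,.0676,.0545])-T[:3,3])/.06)
"
```

```text
clock: 59.6
tool_pos: [0.5066, 0.0686, 0.0729]
orientation: [15.1, 89.6, 26.4]
force: [0.5, 0.2, 0.5]
opening: 0.0702
t 59.6 tcp [0.5066 0.0686 0.0729] yawY 101.34 xdir [ 0.007  0.003 -1.   ] F [0.5 0.2 0.5] open 0.0702
[-0.02505176 -0.01651929 -0.30737368]
```

```bash
python3 -m crank '[{"linear":[-0.035,-0.02,-0.31],"rot":[-0.03,0.08,0],"hand":0.8},{"linear":[0,0,0],"rot":[0,0,0],"hand":0.8},{"linear":[0,0,0],"rot":[0,0,0],"hand":0.8},{"linear":[0,0,0],"rot":[0,0,0],"hand":0.3},{"linear":[0,0,0],"rot":[0,0,0],"hand":0.3},{"linear":[0,0,0],"rot":[0,0,0],"hand":0.3},{"linear":[0,0,0],"rot":[0,0,0],"hand":0.3},{"linear":[0,0,0],"rot":[0,0,0],"hand":0.3}]'; python3 -c "
from h import *
T,o=st();print((np.array([.5051,.0676,.0545])-T[:3,3])/.06)
"
```

```text
clock: 60.6
tool_pos: [0.5057, 0.068, 0.0557]
orientation: [29.9, 89.8, 41.2]
force: [0.2, 0.0, -1.6]
opening: 0.0539
t 60.6 tcp [0.5057 0.068  0.0557] yawY 101.35 xdir [ 0.002  0.002 -1.   ] F [ 0.2  0.  -1.6] open 0.0539
[-0.0093229  -0.0061434  -0.01923256]
```

```bash
python3 -m crank '[{"linear":[0,0,0.2],"rot":[0,0,0],"hand":0.3},{"linear":[0,0,0.5],"rot":[0,0,0],"hand":0.3},{"linear":[0,0,0.8],"rot":[0,0,0],"hand":0.3},{"linear":[0,0,0.8],"rot":[0,0,0],"hand":0.3},{"linear":[0,0,0.1],"rot":[0,0,0],"hand":0.3},{"linear":[-0.1,0.4,0],"rot":[0,0,0],"hand":0.3},{"linear":[-0.19,0.8,0],"rot":[0,0,0],"hand":0.3},{"linear":[-0.19,0.8,0],"rot":[0,0,0],"hand":0.3},{"linear":[-0.19,0.8,0],"rot":[0,0,0],"hand":0.3},{"linear":[-0.19,0.8,0],"rot":[0,0,0],"hand":0.3},{"linear":[-0.19,0.8,0],"rot":[0,0,0],"hand":0.3},{"linear":[-0.1,0.5,0],"rot":[0,0,0],"hand":0.3},{"linear":[0,0.1,0],"rot":[0,0,0],"hand":0.3},{"linear":[0,0,0],"rot":[0,0,0],"hand":0.3},{"linear":[0,0,0],"rot":[0,0,0],"hand":0.3}]'; python3 -c "
from h import *
T,o=st();print((np.array([.4349,.3735,.0577])-T[:3,3])/.06)
"
```

```text
clock: 62.48
tool_pos: [0.4276, 0.3713, 0.2031]
orientation: [-154.1, 89.6, -143.0]
force: [0.6, -0.2, -2.8]
opening: 0.0538
t 62.48 tcp [0.4276 0.3713 0.2031] yawY 101.11 xdir [-0.005 -0.004 -1.   ] F [ 0.6 -0.2 -2.8] open 0.0538
[ 0.12229402  0.0370006  -2.42282903]
```

```bash
python3 -m crank '[{"linear":[0.11,0.03,-0.3],"rot":[0.04,-0.06,0],"hand":0.3},{"linear":[0,0,-0.6],"rot":[0,0,0],"hand":0.3},{"linear":[0,0,-0.6],"rot":[0,0,0],"hand":0.3},{"linear":[0,0,-0.4],"rot":[0,0,0],"hand":0.3},{"linear":[0,0,-0.1],"rot":[0,0,0],"hand":0.3},{"linear":[0,0,0],"rot":[0,0,0],"hand":0.3},{"linear":[0,0,0],"rot":[0,0,0],"hand":0.3}]'; python3 -c "
from h import *
T,o=st();print((np.array([.4349,.3735,.0577])-T[:3,3])/.06)
"
```

```text
clock: 63.35
tool_pos: [0.4374, 0.368, 0.0838]
orientation: [37.0, 89.7, 47.7]
force: [0.1, 0.4, -2.2]
opening: 0.0533
t 63.35 tcp [0.4374 0.368  0.0838] yawY 100.72 xdir [ 0.003  0.004 -1.   ] F [ 0.1  0.4 -2.2] open 0.0533
[-0.04131934  0.09145954 -0.43568825]
```

```bash
python3 -m crank '[{"linear":[-0.06,0.07,-0.18],"rot":[-0.05,0.04,0],"hand":0.3},{"linear":[0,0,0],"rot":[0,0,0],"hand":0.3},{"linear":[0,0,-0.12],"rot":[0,0,0],"hand":0.3},{"linear":[0,0,0],"rot":[0,0,0],"hand":0.3},{"linear":[0,0,0],"rot":[0,0,0],"hand":0.3}]'; python3 -c "
from h import *
T,o=st();print((np.array([.4349,.3735,.0577])-T[:3,3])/.06)
"
```

```text
clock: 63.98
tool_pos: [0.434, 0.3737, 0.0664]
orientation: [39.2, 89.9, 50.0]
force: [0.1, 0.9, -1.5]
opening: 0.0537
t 63.98 tcp [0.434  0.3737 0.0664] yawY 100.76 xdir [ 0.001  0.002 -1.   ] F [ 0.1  0.9 -1.5] open 0.0537
[ 0.01462693 -0.00267069 -0.14452398]
```

```bash
python3 -m crank '[{"linear":[0.01,-0.01,-0.11],"rot":[-0.02,0,0],"hand":0.3},{"linear":[0,0,0],"rot":[0,0,0],"hand":0.3},{"linear":[0,0,-0.025],"rot":[0,0,0],"hand":0.3},{"linear":[0,0,0],"rot":[0,0,0],"hand":0.3},{"linear":[0,0,-0.01],"rot":[0,0,0],"hand":0.3},{"linear":[0,0,0],"rot":[0,0,0],"hand":0.3}]'; python3 -c "
from h import *
T,o=st();print((np.array([.4349,.3735,.0577])-T[:3,3])/.06)
"
```

```text
clock: 64.72
tool_pos: [0.435, 0.3732, 0.0577]
orientation: [-4.6, 89.9, 6.1]
force: [0.1, 1.0, -1.5]
opening: 0.0535
t 64.72 tcp [0.435  0.3732 0.0577] yawY 100.76 xdir [ 0.002  0.    -1.   ] F [ 0.1  1.  -1.5] open 0.0535
[-0.00216728  0.00539984  0.00017837]
```

Release, lift, then go to the earlier view pose (0.498, 0.324, 0.282).

```bash
python3 -m crank '[{"linear":[0,0,-0.015],"rot":[0,0,0],"hand":0.3},{"linear":[0,0,0],"rot":[0,0,0],"hand":0.3},{"linear":[0,0,0],"rot":[0,0,0],"hand":0.68},{"linear":[0,0,0],"rot":[0,0,0],"hand":0.75},{"linear":[0,0,0],"rot":[0,0,0],"hand":0.8},{"linear":[0,0,0],"rot":[0,0,0],"hand":0.8},{"linear":[0,0,0.4],"rot":[0,0,0],"hand":0.8},{"linear":[0,0,0.8],"rot":[0,0,0],"hand":0.8},{"linear":[0,0,0.9],"rot":[0,0,0],"hand":1},{"linear":[0,0,0.9],"rot":[0,0,0],"hand":1},{"linear":[0.5,-0.4,0.7],"rot":[0,0,0],"hand":1},{"linear":[0.6,-0.5,0],"rot":[0,0,0],"hand":1},{"linear":[0,0,0],"rot":[0,0,0],"hand":1},{"linear":[0,0,0],"rot":[0,0,0],"hand":1}]'; python3 - <<'E'
from h import *
s=wsnap('w5.png');T=s['T'];P=cloud(s,T)
snap('scene','s11.png')
def circ(zlo,zhi,c,r,name):
    q=P[(P[...,2]>zlo)&(P[...,2]<zhi)&(np.hypot(P[...,0]-c[0],P[...,1]-c[1])<r)]
    (x,y),R=cv2.minEnclosingCircle(q[:,:2].astype(np.float32));print(name,len(q),q.mean(0).round(4),'enc',round(x,4),round(y,4),round(R,4))
circ(.095,.112,(.4340,.374),.035,'canlid')
circ(.108,.13,(.462,.247),.03,'botcap')
circ(.08,.13,(.462,.247),.035,'bot')
q=P[(P[...,2]>.085)&(np.hypot(P[...,0]-.384,P[...,1]-.297)<.04)]
print('pot',cv2.minAreaRect(q[:,:2].astype(np.float32)))
q=P[(P[...,2]>.01)&(P[...,2]<.034)];q=q[(q[:,0]<.56)&(q[:,0]>.29)&(q[:,1]>.16)&(q[:,1]<.45)]
print('tray',cv2.minAreaRect(q[:,:2].astype(np.float32)))
E
```

```text
clock: 66.47
tool_pos: [0.5021, 0.317, 0.2873]
orientation: [-3.1, 89.7, 7.8]
force: [-0.0, 0.5, -0.2]
opening: 0.0874
t 66.47 tcp [0.5021 0.317  0.2873] yawY 100.86 xdir [ 0.004  0.001 -1.   ] F [-0.   0.5 -0.2] open 0.0874
canlid 1887 [0.4342 0.3719 0.1015] enc 0.4345 0.3727 0.0272
botcap 662 [0.4636 0.2457 0.1152] enc 0.464 0.2452 0.015
bot 1548 [0.4623 0.2479 0.1015] enc 0.4639 0.2452 0.025
pot ((0.3856111466884613, 0.295190691947937), (0.04605643451213837, 0.045958012342453), 7.6236252784729)
tray ((0.4292861223220825, 0.3053874373435974), (0.19066347181797028, 0.24034927785396576), 12.022627830505371)
```

View pics/w5.png

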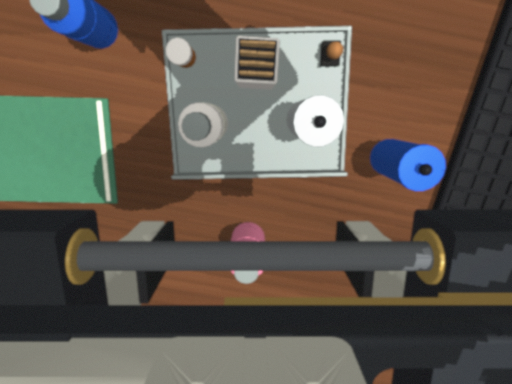

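View pics/s11.png

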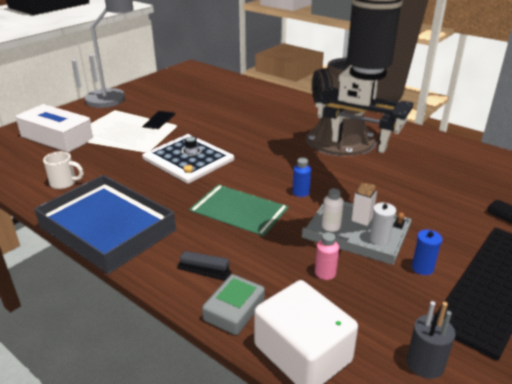

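All three are back within about 1.3 mm of where they started, and the loupe stands in the ring. The robot touches nothing, so I'm handing the job in.

```bash
python3 -c "
from h import *
print(ticket.close_job())"
```

```text
the job is handed in; nothing more can be done
None
```

The job is done and handed in at about 66 s of the 144 s allowed. I stood the bottle, pot and canister on the green pad and set the loupe in the ring. Then I put the three back in the order bottle, pot, canister.

- **Tall three:** the last wrist view shows all of them upright. The canister is 0.7 mm from its start position, the bottle 1.0 mm and the pot 1.4 mm. The pot is turned within 0.1° of before.
- **Loupe:** it stood upright within about 1 mm of the ring's centre after release. I did not measure it again at the end, but the final scene picture still shows it standing there.
- **Left alone:** I judged the pill bottle, stamp and weight undisturbed from the pictures only. They were not measured.
- **Checks that disagreed:** two camera readings of the ring's centre differed by about 2.5 mm, and I used the closer wrist view. The gripper read 53.5 mm on the canister, so it probably held the lid's edge rather than the body, but nothing slipped.

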